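Sweep, load and tension a quick-release picket clamp

ROBOT

A 6-joint arm with a two-finger parallel gripper is mounted at the origin on a cart in front of the work surface, level with it; the furniture and walls round the work are solid. World frame = base frame: x ahead of the robot, y to its left, z up, the work surface at z = 0. Lengths are in m, angles in rad, forces in N, time in s.
With the tool pointing down it reaches from about 0.4 to 0.925 m from the base axis. Payload 12.5 kg.
Tool frame: the origin (TCP) lies midway between the tips of the shut fingers; the grasp point (between the pads) lies 19 mm behind it (grip_point_offset is the distance from the TCP to the grasp point, in m); z points along the fingers, y is the direction in which the jaws open and shut (so a half turn about z gives the same grasp; the last joint's range is limited). The gripper opens to 95 mm and grips with 3 to 60 N. Pads are 20 mm wide; open, the fingers measure 119 mm over their backs; the gripper's body (75 mm by 180 mm) begins 59 mm behind the grasp point.
Start: joints at [0.996, 0.491, 1.559, -0, 1.092, -0.106], TCP at [0.282, 0.558, 0.184] pointing down, gripper open.
Joint ranges: [-3.1, 3.1], [-0.84, 2.19], [0.05, 2.79], [-1.13, 4.28], [0.06, 2.93], [-2.69, 2.69]. Speed limits (rad/s): [2.22, 2.22, 2.79, 3.14, 3.14, 3.14].

INTERFACE

Orientations are given as a rotation vector (axis times angle).
In Python, from station import read_state, snapshot, get_calibration, hand_in, grip_point_offset gives the robot as it stands.
- The arm moves only by the tool servo_tool, never from a script. Its argument "plan" is a list of rows, each an object with "travel": the shift along the world's x, y, z in cm, a list of three; "yaw": the turn about the world's z in rad. In form: [{"travel": [dx, dy, dz], "yaw": yaw}, ...]. A call has exactly 10 rows; each row shifts and turns the commanded pose from where the row before left it; what a row does not reach is not made up. A row lasts 1/12 s, in which the tool goes at most 41.7 mm and 7.16 degrees, less where a joint would pass 70% of its speed; a pose out of reach is approached as far as the arm can. A call is refused whole if a number of a shift passes 4.17 or a number of a turn 0.125, either way. A call with a gripper value outside its range is refused whole. "claw" is the gripper's target within -1 to 1 (shut at 1, half-way at 0, fully open at -1), set as the call begins (left out, the last holds). The fingers move at their own pace and stop on an object; "grip_force" is the grip in N (left out, the last holds). Time passes only in rows, so rows that do not move let the fingers close, or fill a call up. It gives the time, the measured TCP pose, the force and the opening at its end, in the units of the state.
- read_state(): the state, without advancing time (a new reading comes with each control period).
- snapshot(name): name is "scene" or "top"; returns the picture (480x640x3 uint8, red, green, blue); there is no depth.
- get_calibration(name): a dict with "mtx" (3x3 intrinsics, pixels), "T" (4x4, takes a point from camera to world coordinates). Camera axes: x right, y down, z forward; pixel columns grow to the right and rows downward; lengths in m; the calibration is good to about 2 mm. A picture is of the moment at which its call begins. get_calibration takes no time and is no camera call.
- hand_in(): hands the job in, once; it reports no verdict.
The state is a dict: "time_s": time; "joint_pos": joint angles; "joint_velocities": joint speeds; "tau": joint torques, N m; "tool_pos": TCP position; "eef_rot": TCP orientation; "ft_force": force on the tool from outside, world axes, zero at the start; "ft_torque": the same for the moment, N m; "grip_width": opening from 0.0 (shut) to 1.0 (fully open).
Only numpy, scipy, OpenCV 4.12 (cv2) and the standard library are available. Lean on these libraries where they do the work, as an engineer would, in place of code of your own. Each camera call takes 0.05 s, during which the arm holds its last target.

TASK

Get the pickets clamped ready for trimming: flip the clamp's cam lever up to open it, sweep every cut-off off the bed with the loose wood block and lay the block back on the bench. Lay every picket flat on the bed, separate from one another and straight, points towards you, its square end slid under the clamp bar right up to the back stop. Then turn the wing nut clockwise until the bar just about meets the pickets (touching, or with a gap of a millimetre or two) and flip the lever fully down so that they are held under spring tension; do not disturb the roll of black tape or the pencil.

Things in the scene. Friction and masses are not known exactly. Their poses are not given: they have to be found in the camera images.
- stop_face (a point): Middle of the front face of the fixed picket clamp's back stop, at bed height (40 mm above the bench); x points to the back into the stop, y to the left along it, z up. The flat grey bed runs from here to 135 mm in front (x = -0.135) and 105 mm to either side. The stop is a dark wooden rail 14 mm high, 60 mm deep.
- bar_edge (a point): Middle of the lower front edge of the aluminium clamp bar (200 mm across the bed, 12 mm thick), which overhangs the rearmost 30 mm of the bed in front of the stop. It hangs level on disc springs under the wing nut and only moves up and down, driven by nut and lever.
- bar (a joint): Compression of the disc springs between wing nut and bar, m: 0 while the bar hangs free, growing as the bar is pressed on the pickets (6 N per mm). About 1 to 5 mm with the lever closed is the right tension.
- lever (a joint): Angle of the steel cam lever at the clamp's right-hand (-y) side, rad: 0 = down in front, closed; 1.5 = upright, open. Opening lets the stud and bar rise 4 mm in all. It stays where it is left (about 3 N at the grip moves it).
- lever_hinge (a point): Point on the lever's shaft, which runs along the clamp's y axis, at the clamp's right-hand side, 22 mm above the bench; it lies 21 mm inboard (towards +y) of the grip's middle.
- lever_grip (a point): Middle of the lever's black round grip, 18 mm diameter, 48 mm long, parallel to the shaft at 100 mm from it; its inner end joins the arm. At lever angle q it stands, in the clamp's x (back) and z (up), at -100 cos(0.21+q) and +100 sin(0.21+q) mm from the hinge point. Pinch it from above, fingers front and back.
- nut (a joint): Angle of the wing nut, rad, growing as it is turned clockwise seen from above (range 0 to 8, stiff enough to stay, 0.12 Nm). Clockwise lowers the bar 10 mm a turn (1.59 mm a rad). With the lever fully open the bar's underside is 25 mm above the bed at nut 0, which is 9 mm above a picket's top.
- nut_grip (a point): Centre of the wing nut's upright wings, a solid steel bar 60 mm long (this frame's x), 12 mm thick, 28 mm tall (12 mm above, 16 mm below this point, down to a 32 mm round hub). Grip it across its thickness from above. It stands over the back stop, 20 mm behind the stop face.
- block_mid (a point): Centre of a loose rectangular wood block, 90 (its x) x 38 x 38 mm, about 0.12 kg, lying on the bench in front of and left of the clamp: the sweeping block. Grip it across its y.
- picket_0_mid (a point): A brown wooden picket (two or three are present), 160 x 40 x 16 mm, one end cut square, the other to a 90-degree point. This is its middle, half-way up (8 mm above its underside). x points to the square end, so the point's tip is 80 mm off along -x.
- picket_0_end (a point): Middle of picket 0's square end, half-way up.
- picket_1_mid (a point): A brown wooden picket (two or three are present), 160 x 40 x 16 mm, one end cut square, the other to a 90-degree point. This is its middle, half-way up (8 mm above its underside). x points to the square end, so the point's tip is 80 mm off along -x.
- picket_1_end (a point): Middle of picket 1's square end, half-way up.
- picket_2_mid (a point): A brown wooden picket (two or three are present), 160 x 40 x 16 mm, one end cut square, the other to a 90-degree point. This is its middle, half-way up (8 mm above its underside). x points to the square end, so the point's tip is 80 mm off along -x.
- picket_2_end (a point): Middle of picket 2's square end, half-way up.
- chip_0: A loose three-cornered wooden cut-off on the clamp's bed (two to four are present), about 32 x 28 mm, 9 mm high; origin in the middle of its underside.
- chip_1: A loose three-cornered wooden cut-off on the clamp's bed (two to four are present), about 32 x 28 mm, 9 mm high; origin in the middle of its underside.
- chip_2: A loose three-cornered wooden cut-off on the clamp's bed (two to four are present), about 32 x 28 mm, 9 mm high; origin in the middle of its underside.
- chip_3: A loose three-cornered wooden cut-off on the clamp's bed (two to four are present), about 32 x 28 mm, 9 mm high; origin in the middle of its underside.
- tape_roll: A roll of black tape (64 mm across, 19 mm high) lying flat behind the clamp; bystander. Origin in the middle of its underside.
- pencil: A pencil (174 mm long, 8 mm thick) at the front of the bench, along y; bystander. Origin in the middle of its underside.

How it is judged:
On the way, in this order (a step that is already met when the one before it is completed fails the run):
1. the cam lever is flipped open (value of joint lever above 1.3 rad), for 0.2 s.
2. the held block is on the bed and pushes a cut-off (height (world z) of block_mid above 0.05 m and (contact force between block and chip_0 above 0.02 N or contact force between block and chip_1 above 0.02 N or contact force between block and chip_2 above 0.02 N or contact force between block and chip_3 above 0.02 N)).
3. every cut-off is off the bed ((height (world z) of chip_0 below 0.03 m or x of chip_0 in the frame of stop_face below -0.14 m) and (height (world z) of chip_1 below 0.03 m or x of chip_1 in the frame of stop_face below -0.14 m) and (height (world z) of chip_2 below 0.03 m or x of chip_2 in the frame of stop_face below -0.14 m) and (height (world z) of chip_3 below 0.03 m or x of chip_3 in the frame of stop_face below -0.14 m)), for 0.2 s.
4. every picket lies home on the bed, lever still open (value of joint lever above 1.3 rad and x of picket_0_end in the frame of stop_face between -0.006 and 0.006 m and x of each of picket_0_mid, picket_1_mid, picket_2_mid in the frame of stop_face below -0.07 m and angle between the x axis of each of picket_0_mid, picket_1_mid, picket_2_mid and the x axis of stop_face, either way round below 0.1 rad and angle between each of picket_0_mid, picket_1_mid, picket_2_mid's own z axis and vertical below 0.06 rad and z of picket_0_mid in the frame of stop_face between 0.004 and 0.0115 m and y of picket_0_mid in the frame of stop_face between -0.09 and 0.09 m and y of picket_0_end in the frame of stop_face between -0.09 and 0.09 m and x of picket_1_end in the frame of stop_face between -0.006 and 0.006 m and z of picket_1_mid in the frame of stop_face between 0.004 and 0.0115 m and y of picket_1_mid in the frame of stop_face between -0.09 and 0.09 m and y of picket_1_end in the frame of stop_face between -0.09 and 0.09 m and x of picket_2_end in the frame of stop_face between -0.006 and 0.006 m and z of picket_2_mid in the frame of stop_face between 0.004 and 0.0115 m and y of picket_2_mid in the frame of stop_face between -0.09 and 0.09 m and y of picket_2_end in the frame of stop_face between -0.09 and 0.09 m), for 0.2 s.
5. the wing nut is turned down until the bar is within 3 mm of the pickets or touching, lever still open (value of joint lever above 1.3 rad and z of bar_edge in the frame of stop_face below 0.019 m and value of joint bar below 0.0015 m), for 0.2 s.
At the end, for the whole second after the job is handed in: Lever down within 0.12 rad of closed; springs compressed 1 to 5.5 mm; every picket flat, its square end within 6 mm of the back stop and 0.1 rad of square to it, point to the front, on the bed; every cut-off off the bed; the block at rest on the bench (all of step 3 and value of joint lever below 0.12 rad and value of joint bar between 0.001 and 0.0055 m and x of picket_0_end in the frame of stop_face between -0.006 and 0.006 m and x of each of picket_0_mid, picket_1_mid, picket_2_mid in the frame of stop_face below -0.07 m and angle between the x axis of each of picket_0_mid, picket_1_mid, picket_2_mid and the x axis of stop_face, either way round below 0.1 rad and angle between each of picket_0_mid, picket_1_mid, picket_2_mid's own z axis and vertical below 0.06 rad and z of picket_0_mid in the frame of stop_face between 0.004 and 0.0115 m and y of picket_0_mid in the frame of stop_face between -0.09 and 0.09 m and y of picket_0_end in the frame of stop_face between -0.09 and 0.09 m and x of picket_1_end in the frame of stop_face between -0.006 and 0.006 m and z of picket_1_mid in the frame of stop_face between 0.004 and 0.0115 m and y of picket_1_mid in the frame of stop_face between -0.09 and 0.09 m and y of picket_1_end in the frame of stop_face between -0.09 and 0.09 m and x of picket_2_end in the frame of stop_face between -0.006 and 0.006 m and z of picket_2_mid in the frame of stop_face between 0.004 and 0.0115 m and y of picket_2_mid in the frame of stop_face between -0.09 and 0.09 m and y of picket_2_end in the frame of stop_face between -0.09 and 0.09 m and height (world z) of block_mid below 0.04 m and linear speed of block below 0.02 m/s); the robot touches nothing.
It fails at once if a cut-off is picked up instead of swept (height (world z) of any of chip_0, chip_1, chip_2, chip_3 above 0.09 m).
It fails at once if a bystander is knocked away (distance of any of tape_roll, pencil from where it was at the start of the episode above 0.04 m).
Of picket_0, picket_1, picket_2 only 2 to 3 are there at a start; the rules pass over those that are not, and their reading is None.
Of chip_0, chip_1, chip_2, chip_3 only 2 to 4 are there at a start; the rules pass over those that are not, and their reading is None.
At some moment in a run one of picket_0, picket_1, picket_2, block may be knocked a few centimetres aside while the robot is not near it.
Once in a run the grip may slacken for a moment while it holds something.
It also fails if it takes over 210 s, if anything falls off the work surface, if the arm or the gripper's body presses on something with over 40 N, if the wrist force passes 120 N, or if a joint passes its speed limit or range.

## Working session

There is one attempt and no reset: what is moved stays moved. The work goes in short steps, Python scripts to look and compute and a tool call to move; the robot and the scene stay as the last step left them, time stands still between calls to the robot, and variables do not carry over. Pictures are saved under pics/ and viewed, and the job is handed in when it is done.

Besides the shell and the picture viewer there is one more tool, called after "Call:" as name([rows], argument=value, ...), one row to a line, values as JSON. servo_tool: Moves the arm, as the interface text tells. Its arguments: {"type":"object","properties":{"plan":{"type":"array","items":{"type":"object","properties":{"travel":{"type":"array","items":{"type":"number"}},"yaw":{"type":"number"}}}},"claw":{"type":"number"},"grip_force":{"type":"number"}},"required":["plan"]}

```bash
ls; mkdir -p pics; python3 - <<'E'
from station import *
import cv2,numpy as np
s=read_state();print(s['time_s'],s['tool_pos'],s['eef_rot'],s['grip_width'],s['ft_force'],grip_point_offset)
for n in('scene','top'):
    im=snapshot(n);cv2.imwrite(f'pics/{n}0.png',im[:,:,::-1]);c=get_calibration(n);print(n,c['mtx'],c['T'])
E
```

```text
pics
0.0 [0.28222363 0.55734568 0.1830578 ] [-7.29591225e-01 -3.05534473e+00  1.67418778e-03] 1.000650340478975 [ 1.17910886 -0.89945889 -0.39753926] 0.0188
scene [[580.70489798   0.         321.28100646]
 [  0.         580.70489798 249.17333329]
 [  0.           0.           1.        ]] [[ 0.7957578  -0.28305347  0.53539729 -0.17227553]
 [-0.60549775 -0.35445553  0.71255439 -0.72460903]
 [-0.01191647 -0.89120256 -0.45344899  0.6795693 ]
 [ 0.          0.          0.          1.        ]]
top [[535.86218473   0.         331.02868921]
 [  0.         535.86218473 240.51174307]
 [  0.           0.           1.        ]] [[-0.01199524 -0.9955831   0.09311503  0.43018823]
 [-0.99943215  0.01486961  0.03023685  0.20300201]
 [-0.03148788 -0.09269945 -0.99519612  1.0560832 ]
 [ 0.          0.          0.          1.        ]]
```

View pics/scene0.png

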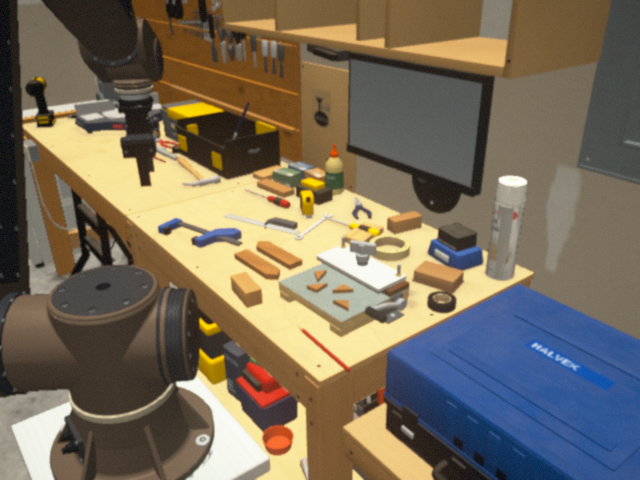

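View pics/top0.png

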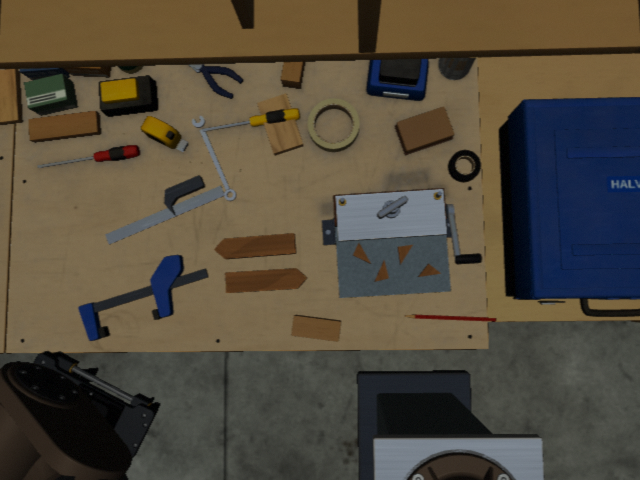

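```bash
python3 - <<'E'
import cv2
im=cv2.imread('pics/top0.png');cv2.imwrite('pics/c1.png',cv2.resize(im[170:340,310:500],None,fx=4,fy=4,interpolation=cv2.INTER_CUBIC)[:600])
cv2.imwrite('pics/c1.png',cv2.resize(im[180:330,310:500],None,fx=4,fy=4,interpolation=cv2.INTER_CUBIC))
cv2.imwrite('pics/c2.png',cv2.resize(im[215:345,200:350],None,fx=4,fy=4,interpolation=cv2.INTER_CUBIC))
im=cv2.imread('pics/scene0.png')
cv2.imwrite('pics/c3.png',cv2.resize(im[225:375,225:425],None,fx=4,fy=4,interpolation=cv2.INTER_CUBIC))
E
```

```text
(no output)
```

View pics/c1.png

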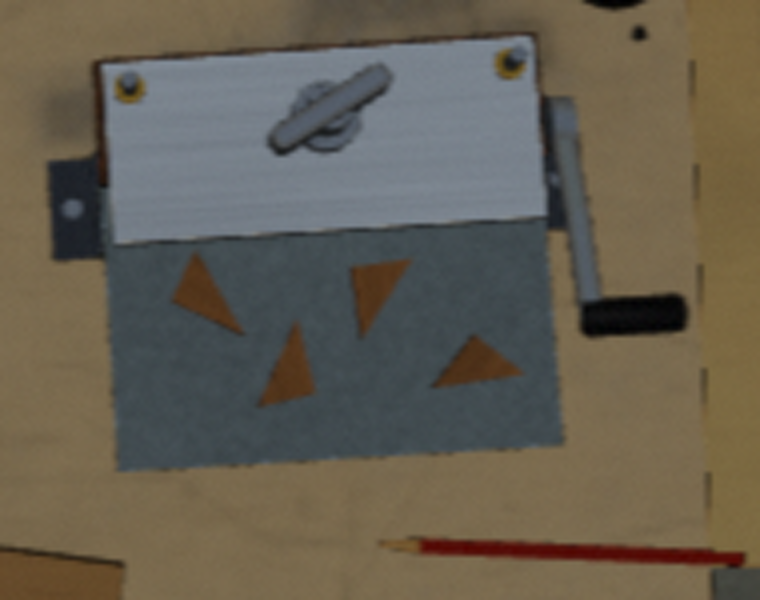

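View pics/c2.png

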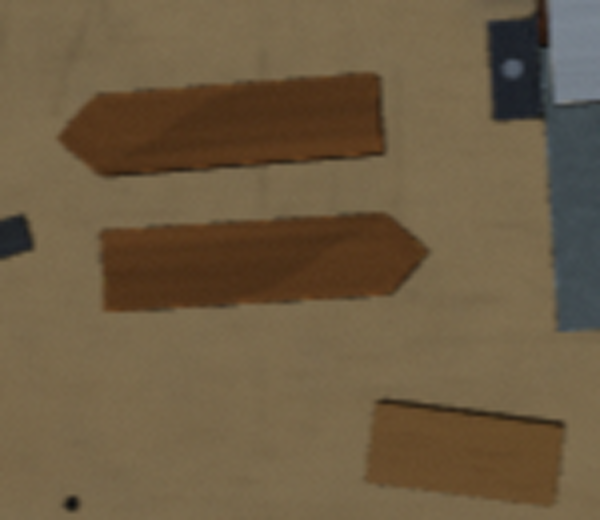

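View pics/c3.png

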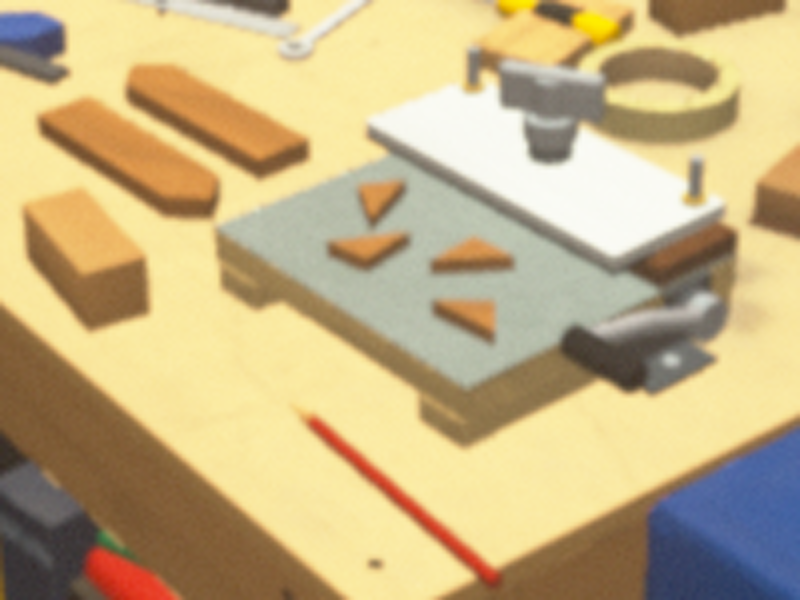

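```bash
cat > h.py <<'E'
from station import *
import cv2,numpy as np
C={n:get_calibration(n) for n in('scene','top')}
def ray(n,u,v):
    c=C[n];T=np.array(c['T']);d=T[:3,:3]@np.linalg.solve(np.array(c['mtx']),[u,v,1]);return T[:3,3],d
def onz(n,u,v,z):
    o,d=ray(n,u,v);return o+d*(z-o[2])/d[2]
def proj(n,p):
    c=C[n];T=np.array(c['T']);q=np.array(c['mtx'])@(T[:3,:3].T@(np.array(p)-T[:3,3]));return q[:2]/q[2]
def tri(a,b):
    A=[];B=[]
    M=np.zeros((3,3));r=np.zeros(3)
    for n,p in(('top',a),('scene',b)):
        o,d=ray(n,*p);d=d/np.linalg.norm(d);P=np.eye(3)-np.outer(d,d);M+=P;r+=P@o
    return np.linalg.solve(M,r)
def snap(n,name,box=None,f=4):
    im=snapshot(n)[:,:,::-1];cv2.imwrite(f'pics/{name}_full.png',im)
    if box: x0,y0,x1,y1=box;im=cv2.resize(im[y0:y1,x0:x1],None,fx=f,fy=f,interpolation=cv2.INTER_CUBIC)
    cv2.imwrite(f'pics/{name}.png',im)
    return im
E
python3 - <<'E'
from h import *
np.set_printoptions(precision=4,suppress=True)
t=lambda u,v,z:onz('top',310+u/4,180+v/4,z)
c2=lambda u,v,z:onz('top',200+u/4,215+v/4,z)
FL=t(117,470,.04);FR=t(563,445,.04);print('bed front',FL,FR,np.linalg.norm(FL-FR))
yaw=np.arctan2(-(FL-FR)[0],(FL-FR)[1]);print('yaw',yaw)
print('stop', (FL+FR)/2+.135*np.array([np.cos(yaw),np.sin(yaw),0]))
for z in(.073,.077):
  a,b=t(113,243,z),t(546,216,z);print('bar front',a,b,np.linalg.norm(a-b),np.arctan2(-(a-b)[0],(a-b)[1]))
print('grip',t(634,315,.043))
print('lever hinge tri')
s=lambda u,v:(225+u/4,225+v/4)
T=lambda u,v:(310+u/4,180+v/4)
print('nut tri',tri(T(272,146),s(503,75)),tri(T(388,74),s(603,83)),tri(T(331,108),s(551,78)))
print('grip tri',tri(T(634,315),s(606,357)))
print('bar corners tri',tri(T(113,243),s(368,125)),tri(T(546,216),s(612,256)),)
print('bedcorners tri',tri(T(117,470),s(218,232)),tri(T(563,445),s(466,385)))
for n,pts in(('p0',[(58,137),(102,95),(378,73),(384,153),(108,175)]),('p1',[(430,252),(388,213),(101,231),(105,310),(390,295)])):
  print(n,[c2(u,v,.016)[:2] for u,v in pts])
for u,v in[(378,403),(563,425),(365,480),(553,505)]:print('block',c2(u,v,.038)[:2])
for u,v in[(205,298),(288,375),(377,293),(478,365)]:print('chip',t(u,v,.049)[:2])
print('pencil',t(380,545,.004)[:2],t(745,560,.004)[:2])
print('tape',onz('top',464,166,.01)[:2])
E
```

```text
bed front [0.4171 0.2197 0.04  ] [0.4263 0.0104 0.04  ] 0.20946959813834387
yaw 0.04409020795310931
stop [0.5566 0.121  0.04  ]
bar front [0.5215 0.2196 0.073 ] [0.531 0.021 0.073] 0.19880653335644863 0.04762260974796313
bar front [0.5212 0.2195 0.077 ] [0.5306 0.0217 0.077 ] 0.19799762305195498 0.04762260974796328
grip [ 0.4867 -0.0241  0.043 ]
lever hinge tri
nut tri [0.5613 0.1469 0.113 ] [0.5906 0.0964 0.1189] [0.576  0.1217 0.1166]
grip tri [ 0.487  -0.0235  0.048 ]
bar corners tri [0.5231 0.2191 0.0652] [0.5312 0.0204 0.0687]
bedcorners tri [0.4183 0.219  0.0329] [0.4265 0.0101 0.0391]
p0 [array([0.5137, 0.4634]), array([0.5341, 0.4418]), array([0.5428, 0.3059]), array([0.5036, 0.3032]), array([0.4947, 0.4386])]
p1 [array([0.4551, 0.2812]), array([0.4743, 0.3015]), array([0.4674, 0.4419]), array([0.429 , 0.4397]), array([0.4346, 0.3007])]
block [0.3838 0.3047]
block [0.3726 0.2175]
block [0.3479 0.311 ]
block [0.3355 0.2227]
chip [0.4971 0.1771]
chip [0.4605 0.1389]
chip [0.4984 0.0965]
chip [0.464  0.0503]
pencil [0.379  0.0933] [ 0.37   -0.0818]
tape [ 0.6717 -0.0293]
```

Call:
servo_tool([
  {"travel": [1.02, -2.9, 0], "yaw": -0.053},
  {"travel": [1.02, -2.9, 0], "yaw": -0.053},
  {"travel": [1.02, -2.9, 0], "yaw": -0.053},
  {"travel": [1.02, -2.9, 0], "yaw": -0.053},
  {"travel": [1.02, -2.9, 0], "yaw": -0.053},
  {"travel": [1.02, -2.9, 0], "yaw": -0.053},
  {"travel": [1.02, -2.9, 0], "yaw": -0.053},
  {"travel": [1.02, -2.9, 0], "yaw": -0.053},
  {"travel": [1.02, -2.9, 0], "yaw": -0.053},
  {"travel": [1.02, -2.9, 0], "yaw": -0.053},
], claw=0.1, grip_force=25)

```text
time_s: 0.93
tool_pos: [0.3844, 0.2661, 0.1835]
eef_rot: [-1.508, -2.756, 0.0]
ft_force: [1.4, -0.2, -0.1]
grip_width: 0.454
```

Call:
servo_tool([
  {"travel": [1.02, -2.9, 0], "yaw": -0.053},
  {"travel": [1.02, -2.9, 0], "yaw": -0.053},
  {"travel": [1.02, -2.9, 0], "yaw": -0.053},
  {"travel": [1.02, -2.9, 0], "yaw": -0.053},
  {"travel": [1.02, -2.9, 0], "yaw": -0.053},
  {"travel": [1.02, -2.9, 0], "yaw": -0.053},
  {"travel": [1.02, -2.9, 0], "yaw": -0.053},
  {"travel": [1.02, -2.9, 0], "yaw": -0.053},
  {"travel": [1.02, -2.9, 0], "yaw": -0.053},
  {"travel": [0, 0, 0], "yaw": 0},
])

```text
time_s: 1.77
tool_pos: [0.4777, 0.0028, 0.1835]
eef_rot: [2.12, 2.317, -0.0]
ft_force: [-0.7, 0.8, -0.5]
grip_width: 0.452
```

Call:
servo_tool([
  {"travel": [0.45, -1.35, 0], "yaw": -0.022},
  {"travel": [0.45, -1.35, 0], "yaw": -0.022},
  {"travel": [0, 0, -2.5], "yaw": 0},
  {"travel": [0, 0, -2.5], "yaw": 0},
  {"travel": [0, 0, -2.5], "yaw": 0},
  {"travel": [0, 0, -2.5], "yaw": 0},
  {"travel": [0, 0, -2.2], "yaw": 0},
  {"travel": [0, 0, -1.8], "yaw": 0},
  {"travel": [0, 0, -1.6], "yaw": 0},
  {"travel": [0, 0, 0], "yaw": 0},
])

```text
time_s: 2.6
tool_pos: [0.4837, -0.0199, 0.0252]
eef_rot: [-2.161, -2.275, 0.004]
ft_force: [0.3, 0.5, -0.5]
grip_width: 0.451
```

```bash
python3 - <<'E'
from h import *
print(read_state()['tool_pos'],read_state()['ft_force'])
snap('top','a1',(360,170,510,320));snap('scene','a1s',(280,220,460,355))
E
```

```text
[ 0.48366627 -0.01988445  0.02520789] [ 0.34222554  0.45959511 -0.49614184]
```

View pics/a1.png

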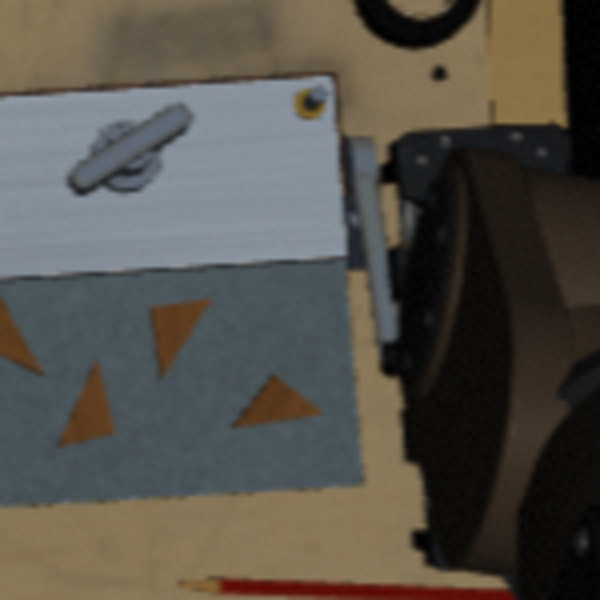

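View pics/a1s.png

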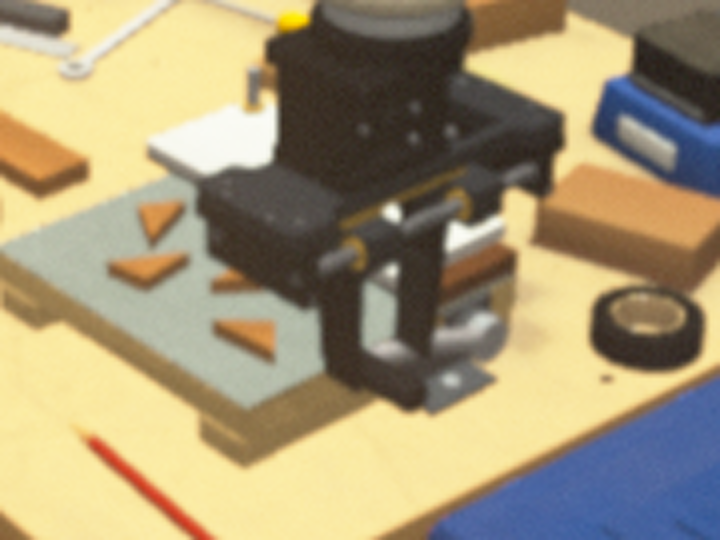

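Call:
servo_tool([
  {"travel": [0.3, -0.5, 0], "yaw": 0},
  {"travel": [0, 0, 0], "yaw": 0},
  {"travel": [0, 0, 0], "yaw": 0},
  {"travel": [0, 0, 0], "yaw": 0},
  {"travel": [0, 0, 0], "yaw": 0},
  {"travel": [0, 0, 0], "yaw": 0},
  {"travel": [0, 0, 0], "yaw": 0},
  {"travel": [0, 0, 0], "yaw": 0},
  {"travel": [0, 0, 0], "yaw": 0},
  {"travel": [0, 0, 0], "yaw": 0},
], claw=1)

```text
time_s: 3.53
tool_pos: [0.4881, -0.0254, 0.0276]
eef_rot: [2.164, 2.277, 0.0]
ft_force: [0.4, 0.1, -0.2]
grip_width: 0.005
```

```bash
python3 - <<'E'
import numpy as np
# arc in rows of 0.1 rad, 16 rows (q 0->1.6?), clamp yaw .044
q=np.linspace(0,1.5,17);x=-10*np.cos(.21+q);z=10*np.sin(.21+q)
for a,b in zip(np.diff(x),np.diff(z)):print([round(a*.999,2),round(a*.044,2),round(b,2)])
E
```

```text
[np.float64(0.24), np.float64(0.01), np.float64(0.91)]
[np.float64(0.32), np.float64(0.01), np.float64(0.88)]
[np.float64(0.4), np.float64(0.02), np.float64(0.85)]
[np.float64(0.48), np.float64(0.02), np.float64(0.8)]
[np.float64(0.55), np.float64(0.02), np.float64(0.76)]
[np.float64(0.62), np.float64(0.03), np.float64(0.7)]
[np.float64(0.68), np.float64(0.03), np.float64(0.64)]
[np.float64(0.74), np.float64(0.03), np.float64(0.57)]
[np.float64(0.79), np.float64(0.03), np.float64(0.5)]
[np.float64(0.83), np.float64(0.04), np.float64(0.42)]
[np.float64(0.87), np.float64(0.04), np.float64(0.34)]
[np.float64(0.9), np.float64(0.04), np.float64(0.26)]
[np.float64(0.92), np.float64(0.04), np.float64(0.18)]
[np.float64(0.93), np.float64(0.04), np.float64(0.09)]
[np.float64(0.94), np.float64(0.04), np.float64(0.0)]
[np.float64(0.93), np.float64(0.04), np.float64(-0.09)]
```

```bash
python3 - <<'E'
from h import *
snap('scene','a2s',(320,260,440,350),6)
print(proj('scene',[.4881,-.0254,.0276]),proj('scene',[.4881,-.0254,.0464]))
E
```

```text
[376.90017532 323.20321063] [377.20226522 315.2144422 ]
```

View pics/a2s.png

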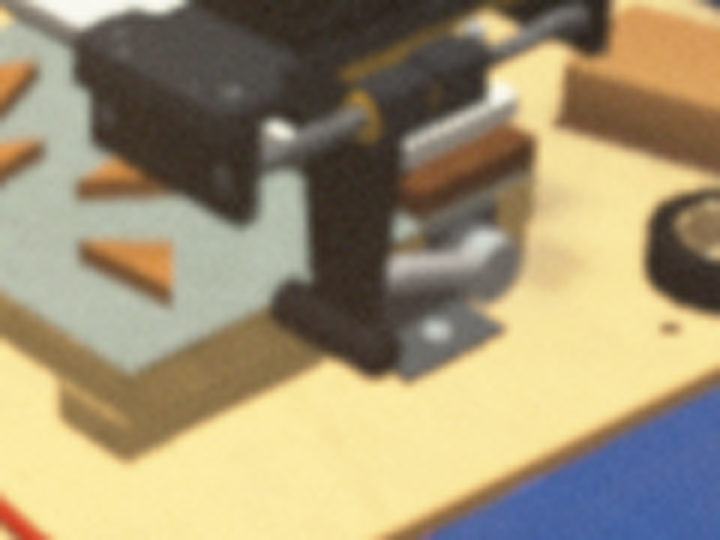

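```bash
python3 - <<'E'
from h import *
p=np.array([.2822,.5573,.1831]);j=np.array([.452,.893,0])
for d in(-.0475,0,.0475):print(proj('scene',p+d*j))
print(read_state())
# finger box corners now
for dy in(-.01,.01):
  for dx in(-.012,.012):
    print(dx,dy,[(np.round((proj('scene',[.4881+dx,-.0254+dy,z])-[320,260])*6)).tolist() for z in(.0276,.06)])
for y in(-.0475,-.0005):print('grip end',[(np.round((proj('scene',[.487,y,z])-[320,260])*6)).tolist() for z in(.034,.043,.052)])
im=cv2.imread('pics/scene0.png');cv2.imwrite('pics/s.png',cv2.resize(im[80:220,80:220],None,fx=4,fy=4))
E
```

```text
[147.94566778 197.41281465]
[149.56531379 190.10351329]
[151.0900296  183.22262253]
{'time_s': 3.5833, 'joint_pos': array([-1.87179529e-01,  5.37815051e-01,  2.03849913e+00,  3.30507705e-05,
        5.65248971e-01, -2.38209084e-01]), 'joint_velocities': array([-0.00018404, -0.0005131 , -0.00041512,  0.00052685, -0.00081102,
        0.00087682]), 'tau': array([ 3.05972688e-03, -5.22296190e+01, -1.37350944e+01,  3.83895531e-02,
        5.52282028e-02,  9.10725635e-05]), 'tool_pos': array([ 0.48816464, -0.02537974,  0.02764426]), 'eef_rot': array([2.16406630e+00, 2.27735064e+00, 4.84860531e-05]), 'ft_force': array([ 0.44952425, -0.11758009,  0.04503263]), 'ft_torque': array([-0.10118493,  0.06309217, -0.04757427]), 'grip_width': 0.006150408848726643}
-0.012 -0.01 [[335.0, 406.0], [338.0, 322.0]]
0.012 -0.01 [[389.0, 380.0], [393.0, 297.0]]
-0.012 0.01 [[294.0, 378.0], [296.0, 295.0]]
0.012 0.01 [[348.0, 353.0], [351.0, 271.0]]
grip end [[385.0, 394.0], [387.0, 371.0], [388.0, 348.0]]
grip end [[289.0, 331.0], [290.0, 308.0], [291.0, 285.0]]
```

View pics/s.png

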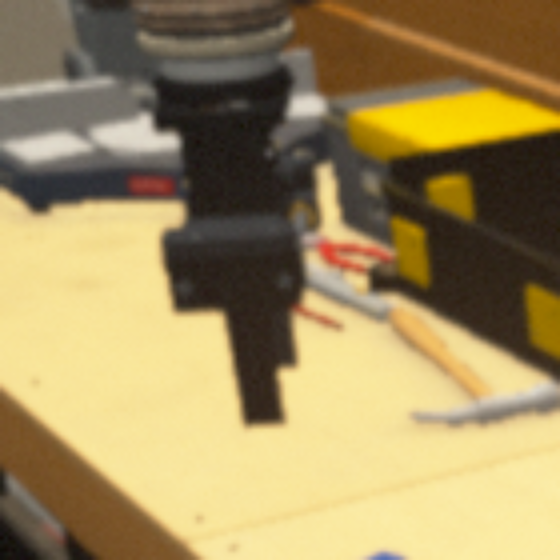

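Call:
servo_tool([
  {"travel": [0, 0, 1.5], "yaw": 0},
  {"travel": [0, 0, 1.5], "yaw": 0},
  {"travel": [0, 0, 2], "yaw": 0},
  {"travel": [0, 0, 2], "yaw": 0},
  {"travel": [0, 0, 2], "yaw": 0},
  {"travel": [0, 0, 1], "yaw": 0},
  {"travel": [0, 0, 0], "yaw": 0},
  {"travel": [0, 0, 0], "yaw": 0},
  {"travel": [0, 0, 0], "yaw": 0},
  {"travel": [0, 0, 0], "yaw": 0},
])

```text
time_s: 4.42
tool_pos: [0.4877, -0.0254, 0.1267]
eef_rot: [-2.163, -2.276, 0.001]
ft_force: [-0.3, 0.0, 0.3]
grip_width: 0.003
```

```bash
python3 - <<'E'
from h import *
snap('scene','a3s',(320,230,440,330),6)
p=read_state()['tool_pos'];print(p,(proj('scene',p)-[320,230])*6)
E
```

```text
[ 0.48777167 -0.0253384   0.12679154] [350.37788693 298.20408156]
```

View pics/a3s.png

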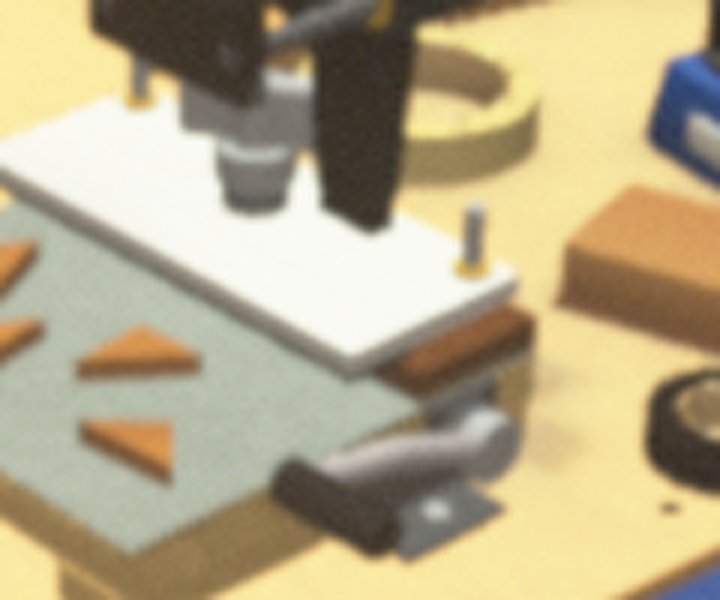

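Call:
servo_tool([
  {"travel": [0, 0, 0], "yaw": 0},
  {"travel": [0, 0, 0], "yaw": 0},
  {"travel": [0, 0, -2.5], "yaw": 0},
  {"travel": [0, 0, -2.5], "yaw": 0},
  {"travel": [0, 0, -2.5], "yaw": 0},
  {"travel": [0, 0, -2], "yaw": 0},
  {"travel": [0, 0, -2], "yaw": 0},
  {"travel": [0, 0, -1.5], "yaw": 0},
  {"travel": [0, 0, 0], "yaw": 0},
  {"travel": [0, 0, 0], "yaw": 0},
], claw=0.1)

```text
time_s: 5.3
tool_pos: [0.4878, -0.0254, -0.0028]
eef_rot: [-2.163, -2.276, 0.001]
ft_force: [-0.1, -0.2, -0.0]
grip_width: 0.451
```

Call:
servo_tool([
  {"travel": [0, 0, 0], "yaw": 0},
  {"travel": [0, 0, 0], "yaw": 0},
  {"travel": [0, 0, 0], "yaw": 0},
  {"travel": [0, 0, 0], "yaw": 0},
  {"travel": [0, 0, 0], "yaw": 0},
  {"travel": [0, 0, 0], "yaw": 0},
  {"travel": [0, 0, 0], "yaw": 0},
  {"travel": [0, 0, 0], "yaw": 0},
  {"travel": [0, 0, 0], "yaw": 0},
  {"travel": [0, 0, 0], "yaw": 0},
], claw=1)

```text
time_s: 6.13
tool_pos: [0.4875, -0.0254, -0.0023]
eef_rot: [-2.163, -2.277, 0.001]
ft_force: [-4.6, -2.3, 3.4]
grip_width: 0.185
```

```bash
python3 - <<'E'
from h import *
snap('scene','a4s',(320,230,440,330),6)
print(read_state()['grip_width'],read_state()['ft_force'])
E
```

```text
0.1827149360216334 [-5.02905301 -2.18909673  3.08765348]
```

View pics/a4s.png

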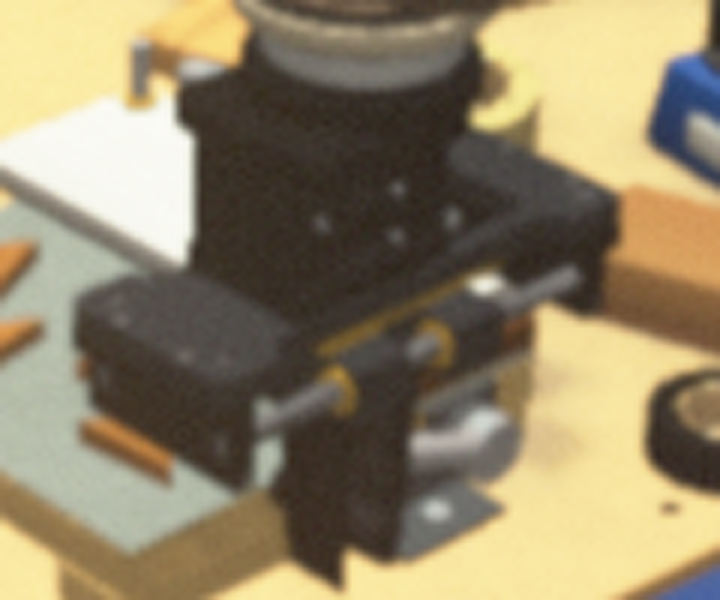

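Call:
servo_tool([
  {"travel": [0.24, 0.01, 0.91], "yaw": 0},
  {"travel": [0.32, 0.01, 0.88], "yaw": 0},
  {"travel": [0.4, 0.02, 0.85], "yaw": 0},
  {"travel": [0.48, 0.02, 0.8], "yaw": 0},
  {"travel": [0.55, 0.02, 0.76], "yaw": 0},
  {"travel": [0.62, 0.03, 0.7], "yaw": 0},
  {"travel": [0.68, 0.03, 0.64], "yaw": 0},
  {"travel": [0.74, 0.03, 0.57], "yaw": 0},
  {"travel": [0.79, 0.03, 0.5], "yaw": 0},
  {"travel": [0.83, 0.04, 0.42], "yaw": 0},
])

```text
time_s: 7.02
tool_pos: [0.5421, -0.0229, 0.0685]
eef_rot: [-2.161, -2.275, 0.006]
ft_force: [-11.1, -2.9, 9.6]
grip_width: 0.18
```

Call:
servo_tool([
  {"travel": [0.87, 0.04, 0.34], "yaw": 0},
  {"travel": [0.9, 0.04, 0.26], "yaw": 0},
  {"travel": [0.92, 0.04, 0.18], "yaw": 0},
  {"travel": [0.93, 0.04, 0.09], "yaw": 0},
  {"travel": [0.94, 0.04, 0.0], "yaw": 0},
  {"travel": [0.85, 0.04, -0.08], "yaw": 0},
  {"travel": [0, 0, 0], "yaw": 0},
  {"travel": [0, 0, 0], "yaw": 0},
  {"travel": [0, 0, 0], "yaw": 0},
  {"travel": [0, 0, 0], "yaw": 0},
])

```text
time_s: 7.85
tool_pos: [0.5979, -0.0208, 0.0762]
eef_rot: [-2.163, -2.277, 0.002]
ft_force: [-6.5, -3.7, 7.0]
grip_width: 0.184
```

Call:
servo_tool([
  {"travel": [0, 0, 0], "yaw": 0},
  {"travel": [0, 0, 0], "yaw": 0},
  {"travel": [0, 0, 0], "yaw": 0},
  {"travel": [0, 0, 2], "yaw": 0},
  {"travel": [0, 0, 2.5], "yaw": 0},
  {"travel": [0, 0, 2.5], "yaw": 0},
  {"travel": [-1, 1, 2.5], "yaw": 0},
  {"travel": [-2, 2.4, 0], "yaw": -0.017},
  {"travel": [-2, 2.4, 0], "yaw": -0.017},
  {"travel": [-2, 2.4, 0], "yaw": -0.017},
], claw=-0.2)

```text
time_s: 8.68
tool_pos: [0.5282, 0.0621, 0.1712]
eef_rot: [2.223, 2.219, 0.002]
ft_force: [1.0, 0.6, -0.1]
grip_width: 0.599
```

Call:
servo_tool([
  {"travel": [-2, 2.4, 0], "yaw": -0.017},
  {"travel": [-2, 2.4, 0], "yaw": -0.017},
  {"travel": [-2, 2.4, 0], "yaw": -0.017},
  {"travel": [-2, 2.4, 0], "yaw": -0.017},
  {"travel": [-2, 2.4, 0], "yaw": -0.017},
  {"travel": [-2, 2.4, 0], "yaw": -0.017},
  {"travel": [-2, 2.4, 0], "yaw": -0.017},
  {"travel": [-1.9, 2.3, 0], "yaw": 0},
  {"travel": [0, 0, 0], "yaw": 0},
  {"travel": [0, 0, 0], "yaw": 0},
])

```text
time_s: 9.52
tool_pos: [0.3693, 0.2534, 0.171]
eef_rot: [2.346, 2.089, 0.001]
ft_force: [-0.0, -0.0, 0.1]
grip_width: 0.598
```

```bash
python3 - <<'E'
from h import *
np.set_printoptions(precision=4,suppress=True)
snap('scene','b1s',(200,200,440,360),3)
s=read_state();print(s['tool_pos'],s['eef_rot'])
p=s['tool_pos'];print((proj('scene',p+[0,0,.029])-[200,200])*3)
# block top corners by scene crop c3: 
E
```

```text
[0.37   0.2527 0.171 ] [2.3477 2.087  0.0011]
[140.2408  42.6246]
```

View pics/b1s.png

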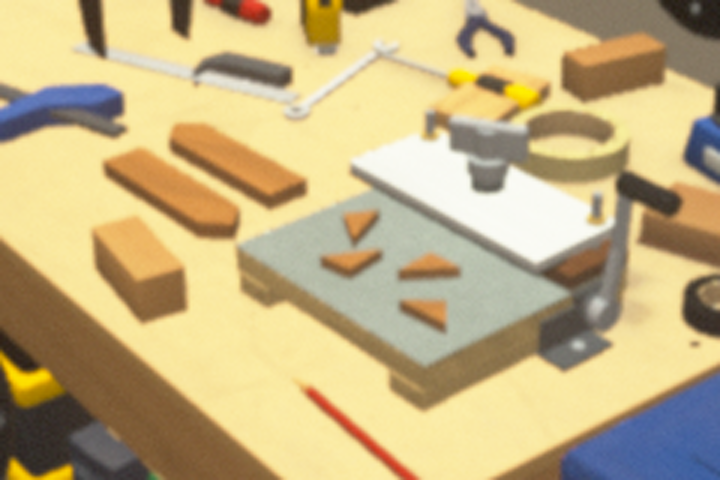

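Call:
servo_tool([
  {"travel": [-0.5, 0.55, -1], "yaw": -0.01},
  {"travel": [-0.45, 0.55, -2], "yaw": 0},
  {"travel": [0, 0, -2.5], "yaw": 0},
  {"travel": [0, 0, -2.5], "yaw": 0},
  {"travel": [0, 0, -2.5], "yaw": 0},
  {"travel": [0, 0, -2.5], "yaw": 0},
  {"travel": [0, 0, -2.2], "yaw": 0},
  {"travel": [0, 0, -2], "yaw": 0},
  {"travel": [0, 0, -1.7], "yaw": 0},
  {"travel": [0, 0, 0], "yaw": 0},
], grip_force=30)

```text
time_s: 10.4
tool_pos: [0.3602, 0.262, -0.0206]
eef_rot: [-2.361, -2.071, 0.006]
ft_force: [0.2, -0.5, 0.2]
grip_width: 0.601
```

Call:
servo_tool([
  {"travel": [0, 0, 0], "yaw": 0},
  {"travel": [0, 0, 0], "yaw": 0},
  {"travel": [0, 0, 0], "yaw": 0},
  {"travel": [0, 0, 0], "yaw": 0},
  {"travel": [0, 0, 0], "yaw": 0},
  {"travel": [0, 0, 1], "yaw": 0},
  {"travel": [0, 0, 2], "yaw": 0},
  {"travel": [0, 0, 2], "yaw": 0},
  {"travel": [0, 0, 2], "yaw": 0},
  {"travel": [0, 0, 2], "yaw": 0},
], claw=1)

```text
time_s: 11.23
tool_pos: [0.3601, 0.2633, 0.0732]
eef_rot: [2.36, 2.074, 0.001]
ft_force: [0.5, 0.1, -1.2]
grip_width: 0.396
```

```bash
python3 - <<'E'
from h import *
np.set_printoptions(precision=4,suppress=True)
snap('scene','b2s',(200,200,440,360),3)
s=read_state();print(s['tool_pos'],s['eef_rot'],s['grip_width'])
E
```

```text
[0.3613 0.2641 0.0762] [2.3588 2.0733 0.0073] 0.39819375795606227
```

View pics/b2s.png

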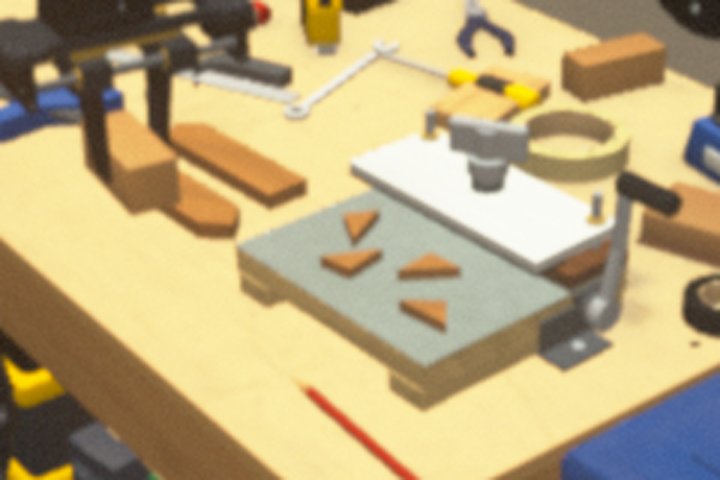

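```bash
cat >> h.py <<'E'
YAW=.046;S=np.array([.5566,.121])
cx=np.array([np.cos(YAW),np.sin(YAW)]);cy=np.array([-np.sin(YAW),np.cos(YAW)])
def w(x,y):return S+x*cx+y*cy
def cl(p):d=np.array(p[:2])-S;return np.array([d@cx,d@cy])
E
python3 - <<'E'
from h import *
np.set_printoptions(precision=4,suppress=True)
for ps in([(195,255),(172,300),(245,335)],[(297,322),(260,407),(315,393)],[(352,266),(410,260),(362,340)],[(474,334),(523,374),(432,388)]):
  print([cl(onz('top',310+u/4,180+v/4,.049)) for u,v in ps])
print('lever/bar check',[cl(onz('top',310+u/4,180+v/4,.073)) for u,v in[(113,243),(546,216)]])
print('start',w(-.078,-.125),'end',w(-.078,.118))
E
```

```text
[array([-0.0363,  0.0622]), array([-0.0568,  0.0743]), array([-0.0753,  0.0411])]
[array([-0.0707,  0.0164]), array([-0.1093,  0.0363]), array([-0.1043,  0.0103])]
[array([-0.0459, -0.0111]), array([-0.0447, -0.0383]), array([-0.0809, -0.0133])]
[array([-0.0812, -0.0656]), array([-0.1012, -0.0869]), array([-0.1052, -0.0442])]
lever/bar check [array([-0.0305,  0.1001]), array([-0.0302, -0.0987])]
start [ 0.4844 -0.0075] end [0.4733 0.2353]
```

Call:
servo_tool([
  {"travel": [0.85, -1.94, 1.5], "yaw": -0.1},
  {"travel": [0.85, -1.94, 1.5], "yaw": -0.1},
  {"travel": [0.85, -1.94, 0.4], "yaw": -0.1},
  {"travel": [0.85, -1.94, 0], "yaw": -0.1},
  {"travel": [0.85, -1.94, 0], "yaw": -0.1},
  {"travel": [0.85, -1.94, 0], "yaw": -0.1},
  {"travel": [0.85, -1.94, 0], "yaw": -0.1},
  {"travel": [0.85, -1.94, 0], "yaw": -0.1},
  {"travel": [0.85, -1.94, 0], "yaw": -0.1},
  {"travel": [0.85, -1.94, 0], "yaw": -0.1},
])

```text
time_s: 12.12
tool_pos: [0.4454, 0.0684, 0.1059]
eef_rot: [3.067, 0.681, 0.0]
ft_force: [0.0, 0.3, -1.2]
grip_width: 0.396
```

Call:
servo_tool([
  {"travel": [0.85, -1.94, 0], "yaw": -0.1},
  {"travel": [0.85, -1.94, 0], "yaw": -0.1},
  {"travel": [0.85, -1.94, 0], "yaw": -0.1},
  {"travel": [0.85, -1.94, 0], "yaw": -0.1},
  {"travel": [0, 0, 0], "yaw": 0},
  {"travel": [0, 0, 0], "yaw": 0},
  {"travel": [0, 0, 0], "yaw": 0},
  {"travel": [0, 0, 0], "yaw": 0},
  {"travel": [0, 0, 0], "yaw": 0},
  {"travel": [0, 0, 0], "yaw": 0},
])

```text
time_s: 12.95
tool_pos: [0.4791, -0.0076, 0.1059]
eef_rot: [3.141, 0.068, 0.0]
ft_force: [-0.0, -0.7, -1.8]
grip_width: 0.397
```

```bash
python3 - <<'E'
from h import *
np.set_printoptions(precision=4,suppress=True)
snap('scene','b3s',(220,200,460,360),3)
s=read_state();p=s['tool_pos'];print(p,s['eef_rot'],s['grip_width'],cl(p))
e=s['eef_rot'];print('jaw',2*np.arctan2(e[1],e[0])-np.pi/2)
E
```

```text
[ 0.4791 -0.0077  0.106 ] [3.1408 0.0676 0.0002] 0.40158270118322587 [-0.0833 -0.125 ]
jaw -1.5277853757174322
```

View pics/b3s.png

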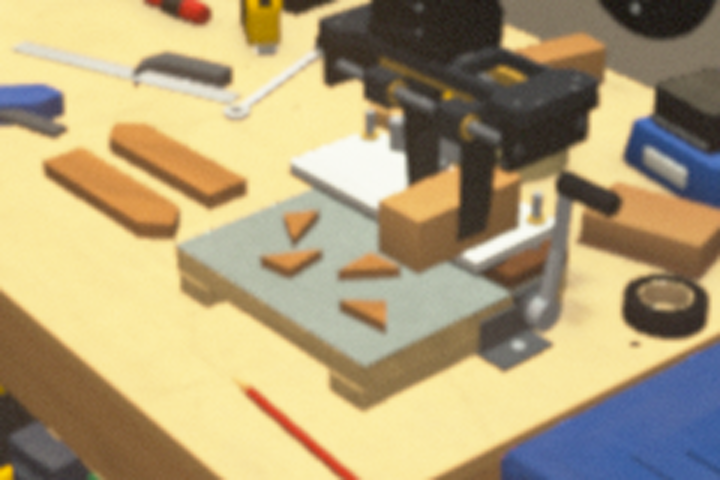

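```bash
python3 - <<'E'
from h import *
np.set_printoptions(precision=1,suppress=True)
c=cl([.4791,-.0077])
for zz in(.124,.162):
 for dy in (-.019,.019):
  for dx in(-.045,0,.045):
   q=w(c[0]+dx,c[1]+dy);print(zz,dx,dy,(proj('scene',[*q,zz])-[220,200])*3)
E
python3 -c "
import cv2
im=cv2.imread('pics/b3s_full.png');cv2.imwrite('pics/b3z.png',cv2.resize(im[245:300,335:405],None,fx=10,fy=10,interpolation=cv2.INTER_CUBIC))"
```

```text
0.124 -0.045 -0.019 [415.1 271.9]
0.124 0 -0.019 [467.3 247.6]
0.124 0.045 -0.019 [517.1 224.5]
0.124 -0.045 0.019 [373.9 248.4]
0.124 0 0.019 [425.7 225.2]
0.124 0.045 0.019 [475.3 203.1]
0.162 -0.045 -0.019 [416.2 218. ]
0.162 0 -0.019 [469.2 194.7]
0.162 0.045 -0.019 [519.7 172.4]
0.162 -0.045 0.019 [374.2 195.4]
0.162 0 0.019 [426.9 173.2]
0.162 0.045 0.019 [477.2 151.9]
```

View pics/b3z.png

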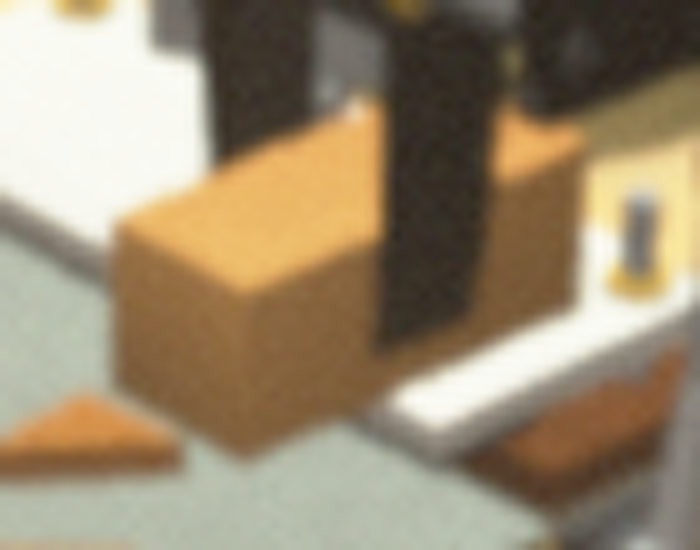

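Call:
servo_tool([
  {"travel": [0, 0, -2], "yaw": 0},
  {"travel": [0, 0, -2], "yaw": 0},
  {"travel": [0, 0, -2], "yaw": 0},
  {"travel": [0, 0, -1.5], "yaw": 0},
  {"travel": [0, 0, -0.75], "yaw": 0},
  {"travel": [0, 0, 0], "yaw": 0},
  {"travel": [-0.05, 1, 0], "yaw": 0},
  {"travel": [-0.05, 1, 0], "yaw": 0},
  {"travel": [-0.05, 1, 0], "yaw": 0},
  {"travel": [-0.04, 1, 0], "yaw": 0},
])

```text
time_s: 13.83
tool_pos: [0.4775, 0.0331, 0.0241]
eef_rot: [3.141, 0.066, 0.002]
ft_force: [-0.5, 0.6, -1.3]
grip_width: 0.399
```

```bash
python3 - <<'E'
from h import *
snap('scene','b4s',(280,230,430,340),5)
s=read_state();p=s['tool_pos'];print(p,s['ft_force'],s['grip_width'],cl(p))
E
```

```text
[0.47728715 0.03430165 0.02400356] [-0.62917701  1.5179055  -1.85165596] 0.39697608342668184 [-0.08321567 -0.08295953]
```

View pics/b4s.png

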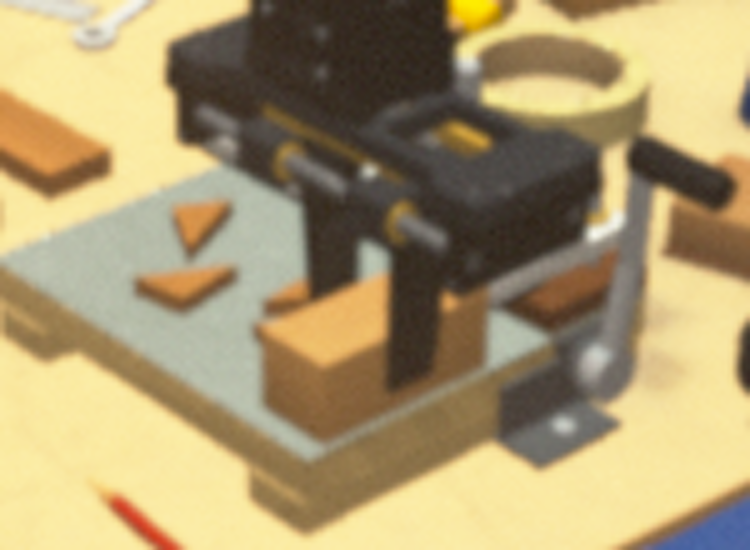

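Call:
servo_tool([
  {"travel": [-0.05, 1, 0], "yaw": 0},
  {"travel": [-0.05, 1, 0], "yaw": 0},
  {"travel": [-0.05, 1, 0], "yaw": 0},
  {"travel": [-0.05, 1, 0], "yaw": 0},
  {"travel": [-0.05, 1, 0], "yaw": 0},
  {"travel": [-0.05, 1, 0], "yaw": 0},
  {"travel": [-0.05, 1, 0], "yaw": 0},
  {"travel": [-0.05, 1, 0], "yaw": 0},
  {"travel": [-0.04, 1, 0], "yaw": 0},
  {"travel": [-0.04, 1, 0], "yaw": 0},
])

```text
time_s: 14.72
tool_pos: [0.4725, 0.1328, 0.0233]
eef_rot: [3.141, 0.066, -0.0]
ft_force: [-0.3, -0.2, -1.4]
grip_width: 0.401
```

```bash
python3 - <<'E'
from h import *
snap('scene','b5s',(260,220,410,330),5)
snap('top','b5',(310,170,460,320))
s=read_state();p=s['tool_pos'];print(p,s['ft_force'],s['grip_width'],cl(p))
E
```

```text
[0.47247598 0.13314701 0.02334492] [-0.51773045  0.27964719 -1.53706367] 0.39738271053526386 [-0.08347647  0.0160025 ]
```

View pics/b5s.png

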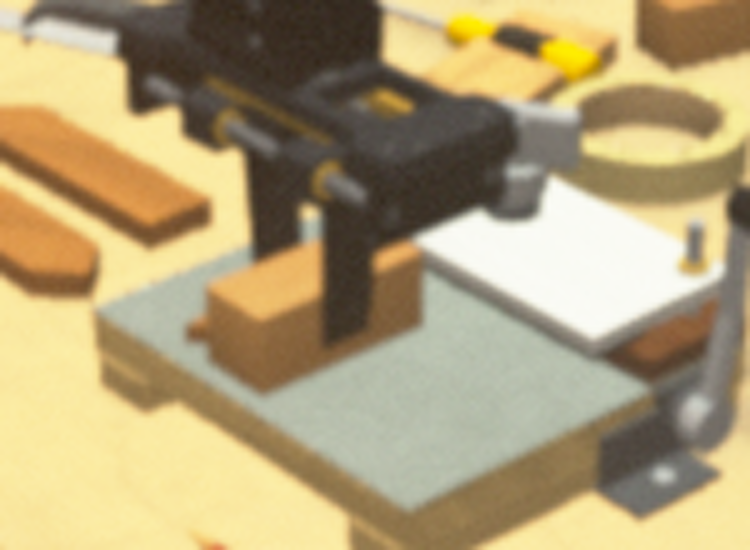

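View pics/b5.png

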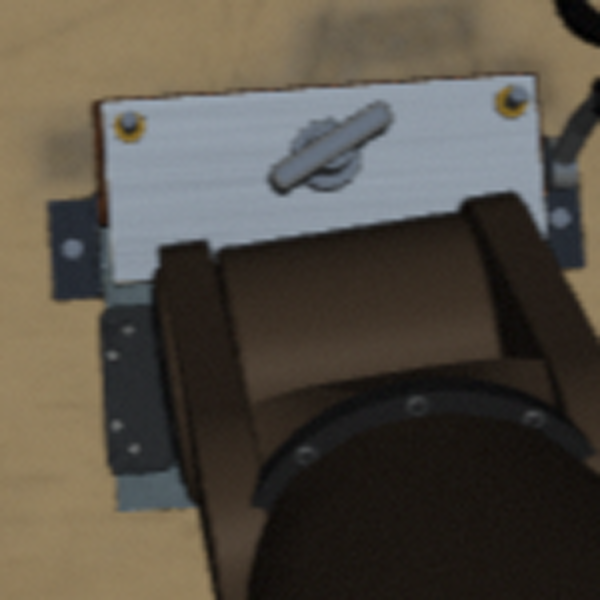

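Call:
servo_tool([
  {"travel": [-0.05, 1, 0], "yaw": 0},
  {"travel": [-0.05, 1, 0], "yaw": 0},
  {"travel": [-0.05, 1, 0], "yaw": 0},
  {"travel": [-0.05, 0.8, 0], "yaw": 0},
  {"travel": [-0.03, 0.7, 0], "yaw": 0},
  {"travel": [-0.03, 0.7, 0], "yaw": 0},
  {"travel": [-0.03, 0.7, 0], "yaw": 0},
  {"travel": [-0.03, 0.7, 0], "yaw": 0},
  {"travel": [-0.03, 0.7, 0], "yaw": 0},
  {"travel": [-0.03, 0.7, 0], "yaw": 0},
])

```text
time_s: 15.65
tool_pos: [0.4687, 0.2125, 0.0234]
eef_rot: [3.141, 0.066, -0.0]
ft_force: [-0.2, -0.6, -2.2]
grip_width: 0.4
```

Call:
servo_tool([
  {"travel": [-0.03, 0.6, 0], "yaw": 0},
  {"travel": [-0.03, 0.6, 0], "yaw": 0},
  {"travel": [-0.03, 0.6, 0], "yaw": 0},
  {"travel": [-0.03, 0.6, 0], "yaw": 0},
  {"travel": [-0.03, 0.6, 0], "yaw": 0},
  {"travel": [0, 0, 0], "yaw": 0},
  {"travel": [0, 0, 0], "yaw": 0},
  {"travel": [0, 0, 0], "yaw": 0},
  {"travel": [0, 0, 0], "yaw": 0},
  {"travel": [0, 0, 0], "yaw": 0},
])

```text
time_s: 16.48
tool_pos: [0.4673, 0.2416, 0.0234]
eef_rot: [3.141, 0.065, -0.0]
ft_force: [-0.5, -0.3, -1.0]
grip_width: 0.396
```

```bash
python3 - <<'E'
from h import *
snap('scene','b6s',(220,200,420,340),4)
snap('top','b6',(200,170,460,340),3)
s=read_state();p=s['tool_pos'];print(p,s['ft_force'],s['grip_width'],cl(p))
E
```

```text
[0.46734968 0.2416056  0.02338703] [-0.29868685 -1.76087196 -2.2883909 ] 0.39835728678412125 [-0.08361001  0.12458209]
```

View pics/b6s.png

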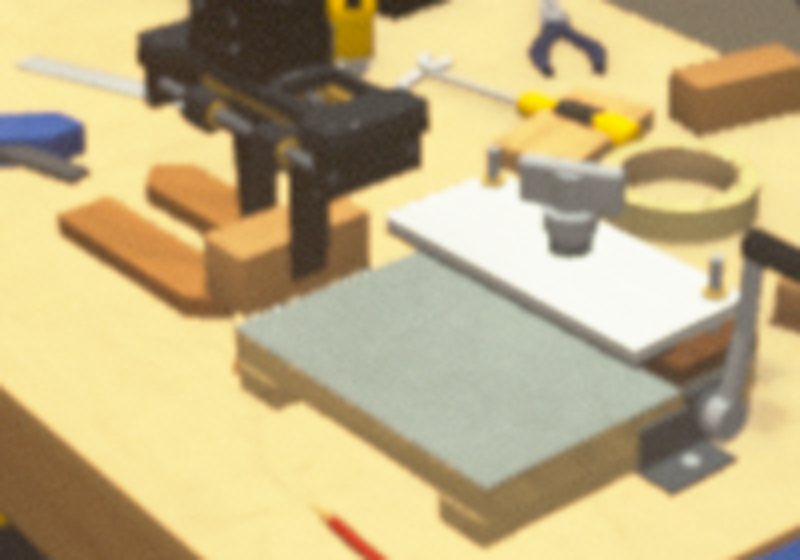

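View pics/b6.png

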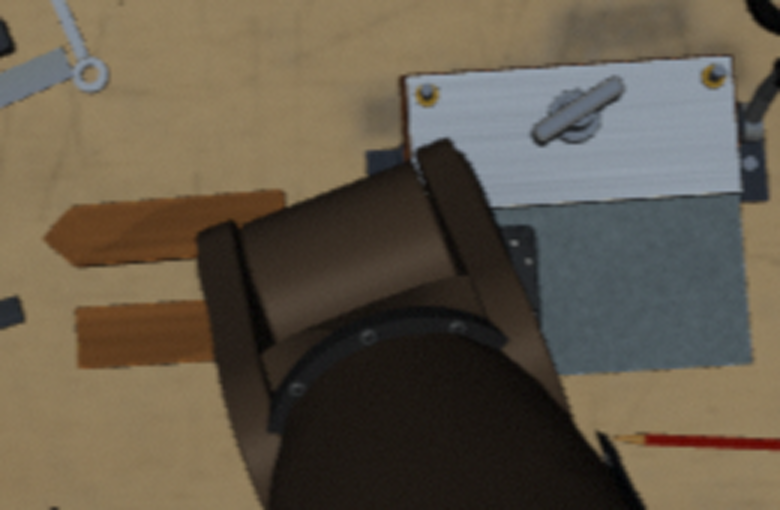

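Call:
servo_tool([
  {"travel": [0, 0, 2], "yaw": 0},
  {"travel": [0, 0, 2], "yaw": 0},
  {"travel": [-0.5, 0, 2], "yaw": 0.1},
  {"travel": [-0.8, 0.2, 2], "yaw": 0.12},
  {"travel": [-0.8, 0.2, 0], "yaw": 0.12},
  {"travel": [-0.8, 0.2, 0], "yaw": 0.12},
  {"travel": [-0.8, 0.2, 0], "yaw": 0.12},
  {"travel": [-0.8, 0.2, 0], "yaw": 0.12},
  {"travel": [-0.8, 0.2, 0], "yaw": 0.12},
  {"travel": [-0.8, 0.2, 0], "yaw": 0.12},
])

```text
time_s: 17.42
tool_pos: [0.4059, 0.2557, 0.1034]
eef_rot: [2.766, 1.489, 0.0]
ft_force: [0.2, -0.3, -1.9]
grip_width: 0.401
```

Call:
servo_tool([
  {"travel": [-0.8, 0.2, 0], "yaw": 0.12},
  {"travel": [-0.8, 0.2, 0], "yaw": 0.12},
  {"travel": [-1, 0.2, 0], "yaw": 0.12},
  {"travel": [-1, 0.2, 0], "yaw": 0.1},
  {"travel": [-1, 0.2, 0], "yaw": 0},
  {"travel": [0, 0, 0], "yaw": 0},
  {"travel": [0, 0, 0], "yaw": 0},
  {"travel": [0, 0, 0], "yaw": 0},
  {"travel": [0, 0, 0], "yaw": 0},
  {"travel": [0, 0, 0], "yaw": 0},
])

```text
time_s: 18.25
tool_pos: [0.3607, 0.2657, 0.1033]
eef_rot: [2.361, 2.072, 0.0]
ft_force: [0.1, -0.3, -1.3]
grip_width: 0.397
```

```bash
python3 - <<'E'
from h import *
snap('scene','b7s',(220,200,420,340),4)
snap('top','b7',(200,170,460,340),3)
s=read_state();p=s['tool_pos'];print(p,s['ft_force'],s['grip_width'],cl(p))
e=s['eef_rot'];print('jaw',2*np.arctan2(e[1],e[0])-np.pi/2)
E
```

```text
[0.36054272 0.26573162 0.10330886] [-0.56053886 -0.2696684  -1.33541007] 0.39871269167309575 [-0.18919458  0.15359398]
jaw -0.12984500833121082
```

View pics/b7s.png

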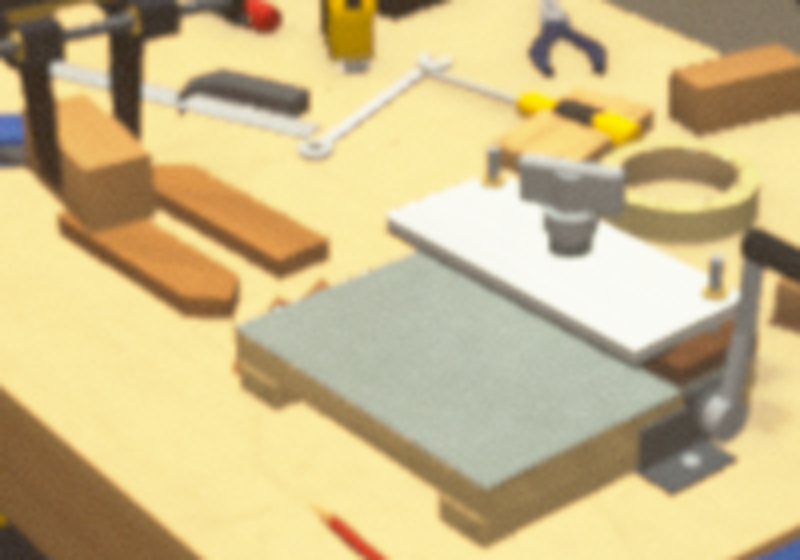

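View pics/b7.png

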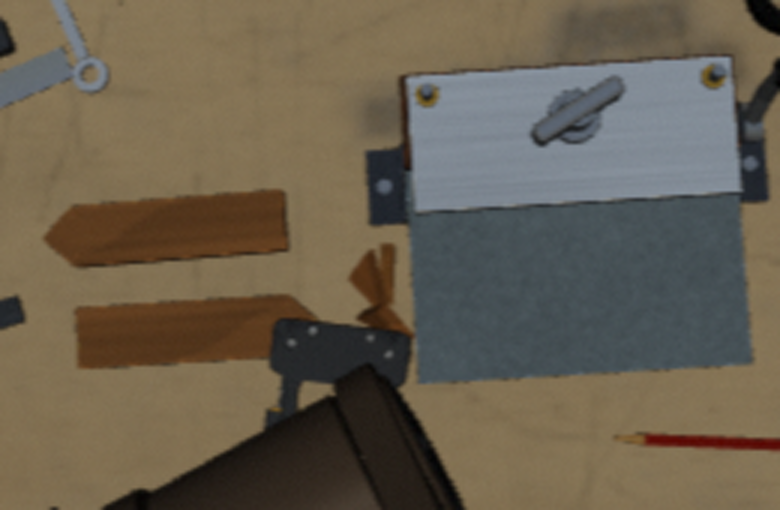

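Call:
servo_tool([
  {"travel": [0, 0, -2.5], "yaw": 0},
  {"travel": [0, 0, -2.5], "yaw": 0},
  {"travel": [0, 0, -2.5], "yaw": 0},
  {"travel": [0, 0, -2], "yaw": 0},
  {"travel": [0, 0, -1.3], "yaw": 0},
  {"travel": [0, 0, -0.8], "yaw": 0},
  {"travel": [0, 0, -0.4], "yaw": 0},
  {"travel": [0, 0, 0], "yaw": 0},
  {"travel": [0, 0, 0], "yaw": 0},
  {"travel": [0, 0, 0], "yaw": 0},
])

```text
time_s: 19.18
tool_pos: [0.3607, 0.266, -0.0161]
eef_rot: [2.36, 2.073, 0.002]
ft_force: [-0.2, -0.4, -1.2]
grip_width: 0.398
```

Call:
servo_tool([
  {"travel": [0, 0, 0], "yaw": 0},
  {"travel": [0, 0, 0], "yaw": 0},
  {"travel": [0, 0, 0], "yaw": 0},
  {"travel": [0, 0, 0], "yaw": 0},
  {"travel": [0, 0, 2], "yaw": 0},
  {"travel": [0, 0, 3], "yaw": 0},
  {"travel": [0, 0, 3], "yaw": 0},
  {"travel": [0, 0, 3], "yaw": 0},
  {"travel": [0, 0, 3], "yaw": 0},
  {"travel": [0, 0, 0], "yaw": 0},
], claw=-0.2)

```text
time_s: 20.02
tool_pos: [0.362, 0.2668, 0.128]
eef_rot: [2.358, 2.073, 0.012]
ft_force: [0.4, 0.1, 0.3]
grip_width: 0.6
```

```bash
python3 - <<'E'
from h import *
snap('scene','p1s',(200,200,360,320),5)
snap('top','p1',(200,210,360,330),5)
E
```

```text
(no output)
```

View pics/p1.png

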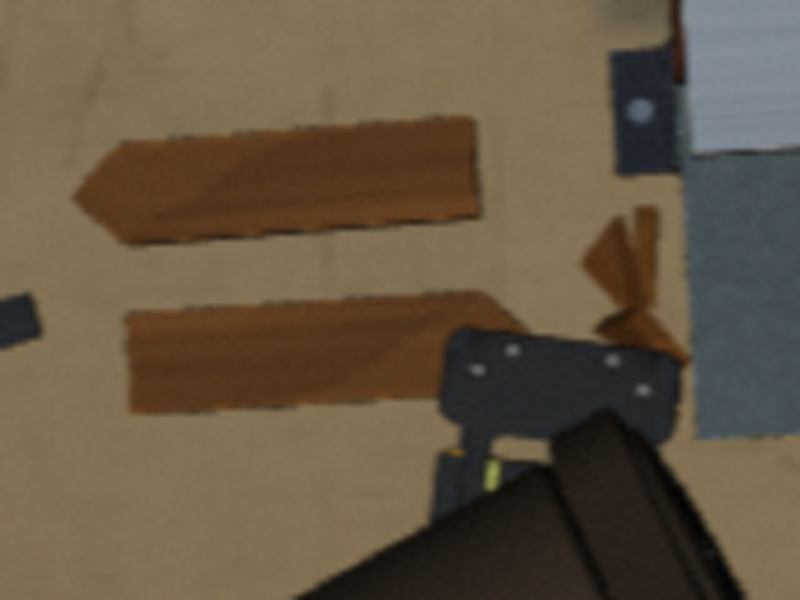

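View pics/p1s.png

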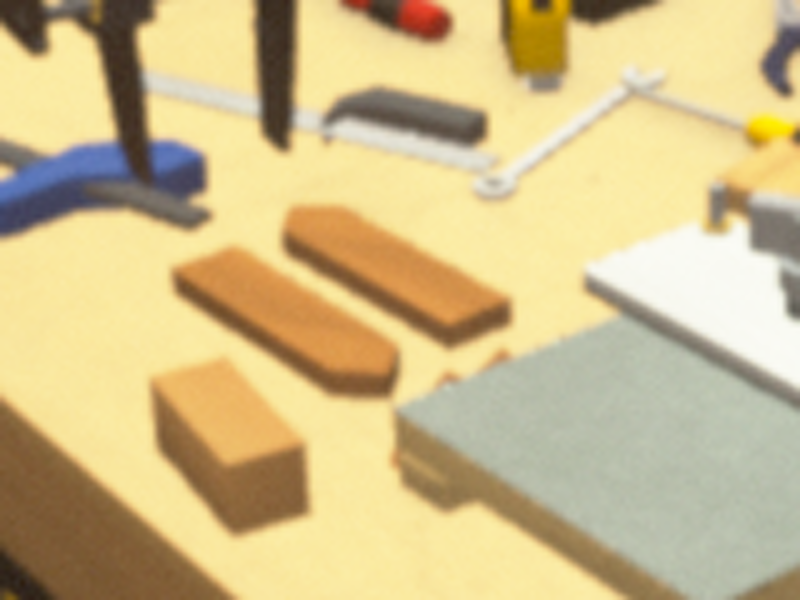

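Call:
servo_tool([
  {"travel": [2.2, 2.3, 0], "yaw": 0.045},
  {"travel": [2.2, 2.3, 0], "yaw": 0.045},
  {"travel": [2.2, 2.4, 0], "yaw": 0.045},
  {"travel": [2.4, 2.4, 0], "yaw": 0.038},
  {"travel": [0, 0, -2.5], "yaw": 0},
  {"travel": [0, 0, -2.5], "yaw": 0},
  {"travel": [0, 0, -2.5], "yaw": 0},
  {"travel": [0, 0, -2], "yaw": 0},
  {"travel": [0, 0, 0], "yaw": 0},
  {"travel": [0, 0, 0], "yaw": 0},
], claw=-0.12)

```text
time_s: 20.95
tool_pos: [0.4494, 0.3592, 0.0266]
eef_rot: [-2.171, -2.269, 0.006]
ft_force: [-0.1, -0.1, 1.0]
grip_width: 0.561
```

```bash
cat >> h.py <<'E'
def st():
    s=read_state();p=s['tool_pos'];e=s['eef_rot'];jw=2*np.arctan2(e[1],e[0])-np.pi/2
    jw=(jw+np.pi)%(2*np.pi)-np.pi
    print('t',s['time_s'],'p',np.round(p,4),'clamp',np.round(cl(p),4),'jaw',round(jw,3),'F',np.round(s['ft_force'],1),'M',np.round(s['ft_torque'],2),'w',round(s['grip_width']*95,1),'j1 j6',np.round(s['joint_pos'][[0,5]],2))
E
python3 - <<'E'
from h import *
st()
E
```

```text
t 20.95 p [0.4494 0.3592 0.0266] clamp [-0.0962  0.2429] jaw 0.044 F [-0.1 -0.1  1. ] M [-0.07  0.02  0.03] w 53.3 j1 j6 [0.56 0.52]
```

Call:
servo_tool([
  {"travel": [0.2, 0.2, -1.5], "yaw": 0},
  {"travel": [0, 0, -1.5], "yaw": 0},
  {"travel": [0, 0, -1], "yaw": 0},
  {"travel": [0, 0, -0.8], "yaw": 0},
  {"travel": [0, 0, -0.4], "yaw": 0},
  {"travel": [0, 0, 0], "yaw": 0},
  {"travel": [0, 0, 0], "yaw": 0},
  {"travel": [0, 0, 0], "yaw": 0},
  {"travel": [0, 0, 0], "yaw": 0},
  {"travel": [0, 0, 0], "yaw": 0},
], grip_force=30)

```text
time_s: 21.78
tool_pos: [0.4525, 0.3619, -0.0232]
eef_rot: [2.172, 2.27, 0.001]
ft_force: [-0.7, -0.9, -0.5]
grip_width: 0.562
```

Call:
servo_tool([
  {"travel": [0, 0, 0], "yaw": 0},
  {"travel": [0, 0, 0], "yaw": 0},
  {"travel": [0, 0, 0], "yaw": 0},
  {"travel": [0, 0, 0], "yaw": 0},
  {"travel": [0, 0, 0], "yaw": 0},
  {"travel": [0, 0, 0], "yaw": 0},
  {"travel": [0, 0, 0], "yaw": 0},
  {"travel": [0, 0, 1.5], "yaw": 0},
  {"travel": [0, 0, 2], "yaw": 0},
  {"travel": [0, 0, 2], "yaw": 0},
], claw=1)

```text
time_s: 22.62
tool_pos: [0.4518, 0.3615, 0.0314]
eef_rot: [-2.172, -2.269, 0.003]
ft_force: [1.1, 0.3, -0.0]
grip_width: 0.416
```

```bash
python3 - <<'E'
from h import *
st()
snap('scene','p2s',(200,200,360,320),5)
E
```

```text
t 22.6167 p [0.4518 0.3615 0.0314] clamp [-0.0936  0.2451] jaw 0.044 F [ 1.1  0.3 -0. ] M [-0.11  0.07 -0.01] w 39.5 j1 j6 [0.56 0.52]
```

View pics/p2s.png

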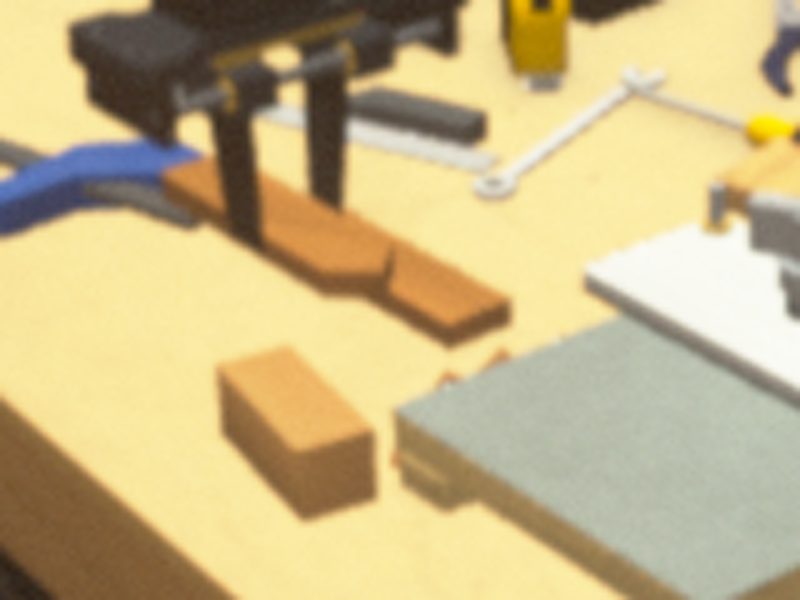

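Call:
servo_tool([
  {"travel": [0, 0, 2.5], "yaw": 0},
  {"travel": [0, 0, 2.5], "yaw": 0},
  {"travel": [0, -1, 2.5], "yaw": -0.1},
  {"travel": [-0.1, -2, 0.4], "yaw": -0.1},
  {"travel": [-0.1, -2, 0], "yaw": -0.1},
  {"travel": [-0.1, -2, 0], "yaw": -0.1},
  {"travel": [-0.1, -2, 0], "yaw": -0.1},
  {"travel": [-0.1, -2, 0], "yaw": -0.1},
  {"travel": [-0.1, -2, 0], "yaw": -0.1},
  {"travel": [-0.1, -2, 0], "yaw": -0.1},
])

```text
time_s: 23.5
tool_pos: [0.4449, 0.2108, 0.11]
eef_rot: [2.888, 1.238, -0.001]
ft_force: [0.8, 0.3, -0.9]
grip_width: 0.42
```

Call:
servo_tool([
  {"travel": [-0.15, -2, 0], "yaw": -0.1},
  {"travel": [-0.15, -2, 0], "yaw": -0.1},
  {"travel": [-0.15, -2, 0], "yaw": -0.1},
  {"travel": [-0.15, -2, 0], "yaw": -0.1},
  {"travel": [-0.15, -2, 0], "yaw": -0.1},
  {"travel": [-0.15, -2, 0], "yaw": -0.1},
  {"travel": [-0.1, -2, 0], "yaw": -0.1},
  {"travel": [-0.1, -0.1, 0], "yaw": -0.07},
  {"travel": [0, 0, 0], "yaw": 0},
  {"travel": [0, 0, 0], "yaw": 0},
])

```text
time_s: 24.33
tool_pos: [0.4342, 0.0708, 0.1102]
eef_rot: [3.141, 0.073, -0.0]
ft_force: [0.4, 0.4, -0.8]
grip_width: 0.418
```

```bash
python3 - <<'E'
from h import *
st()
snap('scene','p3s',(260,200,420,320),5)
E
```

```text
t 24.3333 p [0.4342 0.0708 0.1102] clamp [-0.1246 -0.0446] jaw -1.524 F [ 0.4  0.4 -0.8] M [-0.03  0.18 -0.06] w 39.7 j1 j6 [0.01 1.54]
```

View pics/p3s.png

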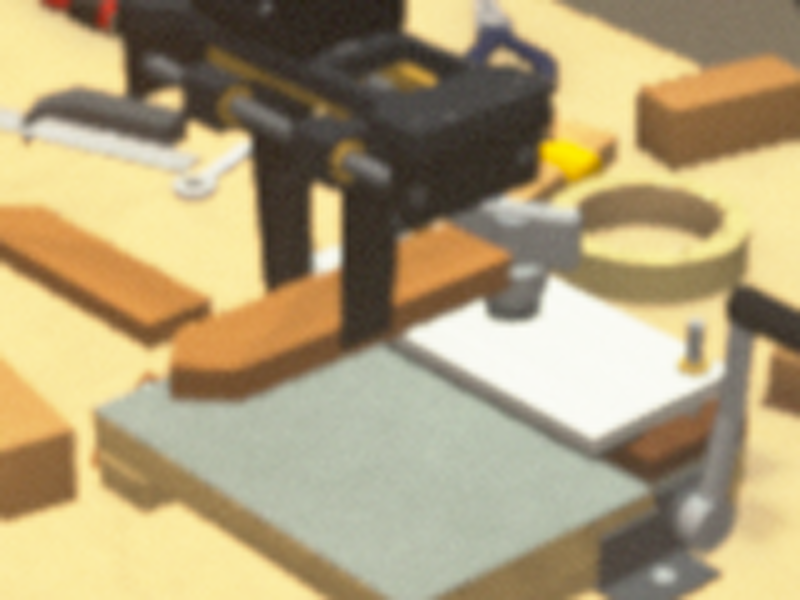

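Call:
servo_tool([
  {"travel": [0, 0, -2.5], "yaw": 0},
  {"travel": [0, 0, -2.5], "yaw": 0},
  {"travel": [0, 0, -2.2], "yaw": 0},
  {"travel": [0, 0, -1.2], "yaw": 0},
  {"travel": [0, 0, -0.6], "yaw": 0},
  {"travel": [0, 0, 0], "yaw": 0},
  {"travel": [0, 0, 0], "yaw": 0},
  {"travel": [0, 0, 0], "yaw": 0},
  {"travel": [0, 0, 0], "yaw": 0},
  {"travel": [0, 0, 0], "yaw": 0},
])

```text
time_s: 25.22
tool_pos: [0.4347, 0.0708, 0.0211]
eef_rot: [3.141, 0.071, 0.002]
ft_force: [-0.2, 0.4, -0.6]
grip_width: 0.413
```

```bash
python3 - <<'E'
from h import *
st()
snap('scene','p4s',(280,220,420,325),5)
E
```

```text
t 25.2167 p [0.4347 0.0708 0.0211] clamp [-0.1241 -0.0445] jaw -1.526 F [-0.2  0.4 -0.6] M [-0.02  0.19 -0.  ] w 39.3 j1 j6 [0.01 1.54]
```

View pics/p4s.png

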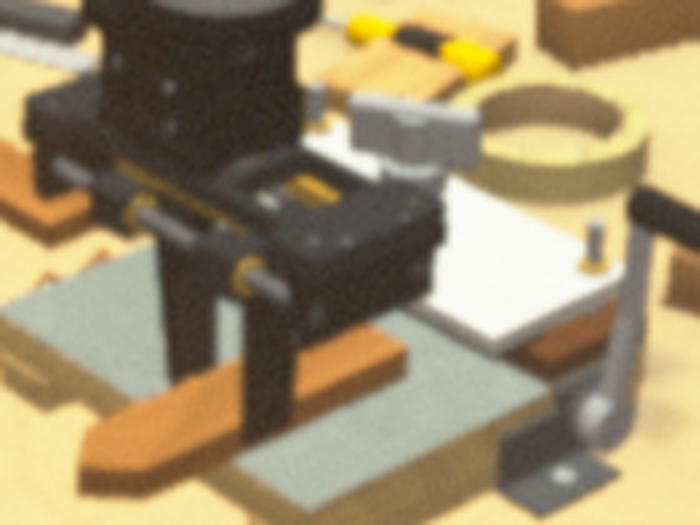

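Call:
servo_tool([
  {"travel": [0, 0, -0.2], "yaw": 0},
  {"travel": [0.5, 0.02, 0], "yaw": 0},
  {"travel": [0.5, 0.02, 0], "yaw": 0},
  {"travel": [0.5, 0.02, 0], "yaw": 0},
  {"travel": [0.5, 0.02, 0], "yaw": 0},
  {"travel": [0.5, 0.02, 0], "yaw": 0},
  {"travel": [0.5, 0.02, 0], "yaw": 0},
  {"travel": [0.5, 0.03, 0], "yaw": 0},
  {"travel": [0.4, 0.02, -0.1], "yaw": 0},
  {"travel": [0, 0, -0.1], "yaw": 0},
])

```text
time_s: 26.1
tool_pos: [0.4744, 0.0725, 0.0164]
eef_rot: [3.141, 0.07, 0.002]
ft_force: [1.2, 0.1, 22.5]
grip_width: 0.415
```

Call:
servo_tool([
  {"travel": [0.1, 0, 0], "yaw": 0},
  {"travel": [0.1, 0, 0], "yaw": 0},
  {"travel": [0.1, 0, 0], "yaw": 0},
  {"travel": [0.1, 0, 0], "yaw": 0},
  {"travel": [0.1, 0, 0], "yaw": 0},
  {"travel": [0, 0, 0], "yaw": 0},
  {"travel": [0, 0, 0], "yaw": 0},
  {"travel": [0, 0, 0], "yaw": 0},
  {"travel": [0, 0, 0], "yaw": 0},
  {"travel": [0, 0, 0], "yaw": 0},
])

```text
time_s: 26.93
tool_pos: [0.4775, 0.0725, 0.0165]
eef_rot: [3.141, 0.07, -0.002]
ft_force: [-3.1, -1.3, 5.6]
grip_width: 0.417
```

```bash
python3 - <<'E'
from h import *
st()
snap('scene','p5s',(280,220,420,325),5)
E
```

```text
t 26.9333 p [0.4775 0.0725 0.0165] clamp [-0.0812 -0.0448] jaw -1.526 F [-3.1 -1.3  5.6] M [-0.1   0.67 -0.02] w 39.6 j1 j6 [0.01 1.54]
```

View pics/p5s.png

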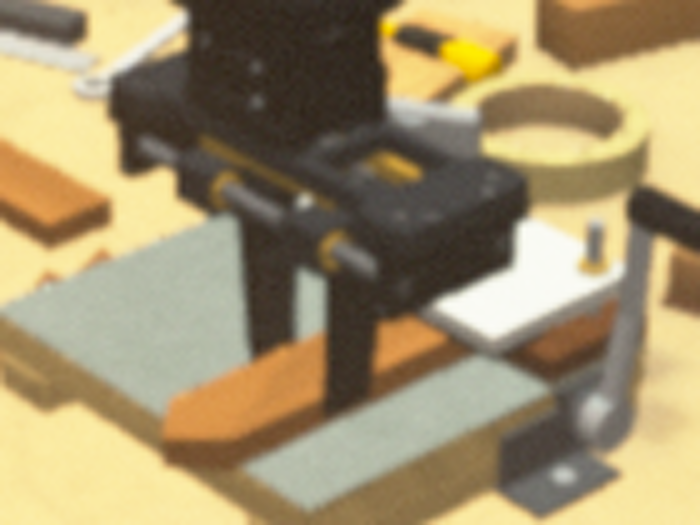

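Call:
servo_tool([
  {"travel": [0.1, 0, 0], "yaw": 0},
  {"travel": [0.1, 0, 0], "yaw": 0},
  {"travel": [0, 0, 0], "yaw": 0},
  {"travel": [0.1, 0, 0], "yaw": 0},
  {"travel": [0.1, 0, 0], "yaw": 0},
  {"travel": [0, 0, 0], "yaw": 0},
  {"travel": [0, 0, 0], "yaw": 0},
  {"travel": [0, 0, 0], "yaw": 0},
  {"travel": [0, 0, 0], "yaw": 0},
  {"travel": [0, 0, 0], "yaw": 0},
])

```text
time_s: 27.82
tool_pos: [0.4781, 0.0725, 0.0164]
eef_rot: [3.141, 0.071, -0.013]
ft_force: [-15.8, -0.1, 18.3]
grip_width: 0.42
```

```bash
python3 - <<'E'
from h import *
st()
E
```

```text
t 27.8167 p [0.4781 0.0725 0.0164] clamp [-0.0807 -0.0448] jaw -1.526 F [-15.8  -0.1  18.3] M [-0.22  3.02  0.01] w 39.9 j1 j6 [0.01 1.54]
```

Call:
servo_tool([
  {"travel": [-0.2, 0, 0], "yaw": 0},
  {"travel": [0, 0, 0], "yaw": 0},
  {"travel": [0, 0, 0], "yaw": 0},
  {"travel": [0, 0, 0], "yaw": 0},
  {"travel": [0, 0, 1], "yaw": 0},
  {"travel": [0, 0, 2], "yaw": 0},
  {"travel": [-0.5, 0.5, 2.5], "yaw": 0},
  {"travel": [-0.5, 0.5, 2.5], "yaw": 0},
  {"travel": [0, 2, 2], "yaw": 0},
  {"travel": [0, 2, 0], "yaw": 0},
], claw=-0.15)

```text
time_s: 28.65
tool_pos: [0.4718, 0.1229, 0.1206]
eef_rot: [-3.14, -0.068, -0.009]
ft_force: [0.9, 0.3, 0.4]
grip_width: 0.577
```

Call:
servo_tool([
  {"travel": [0.3, 1.6, 0], "yaw": 0.115},
  {"travel": [0.3, 1.8, 0], "yaw": 0.115},
  {"travel": [0.3, 1.8, 0], "yaw": 0.115},
  {"travel": [0.3, 1.8, 0], "yaw": 0.115},
  {"travel": [0.35, 1.8, 0], "yaw": 0.115},
  {"travel": [0.35, 1.8, 0], "yaw": 0.115},
  {"travel": [0.35, 1.8, 0], "yaw": 0.115},
  {"travel": [0.35, 1.8, 0], "yaw": 0.115},
  {"travel": [0.35, 1.8, 0], "yaw": 0.115},
  {"travel": [0.35, 1.8, 0], "yaw": 0.115},
], claw=-0.12)

```text
time_s: 29.48
tool_pos: [0.5034, 0.3015, 0.1171]
eef_rot: [2.592, 1.774, 0.001]
ft_force: [0.7, 0.7, 0.4]
grip_width: 0.56
```

Call:
servo_tool([
  {"travel": [0.35, 1.8, 0], "yaw": 0.115},
  {"travel": [0.35, 1.8, 0], "yaw": 0.115},
  {"travel": [0.35, 1.8, 0], "yaw": 0.11},
  {"travel": [0.35, 1.5, 0], "yaw": 0.1},
  {"travel": [0, 0, 0], "yaw": 0},
  {"travel": [0, 0, 0], "yaw": 0},
  {"travel": [0, 0, 0], "yaw": 0},
  {"travel": [0, 0, 0], "yaw": 0},
  {"travel": [0, 0, 0], "yaw": 0},
  {"travel": [0, 0, 0], "yaw": 0},
])

```text
time_s: 30.32
tool_pos: [0.5173, 0.369, 0.1166]
eef_rot: [2.151, 2.29, 0.0]
ft_force: [0.1, 0.1, 0.0]
grip_width: 0.562
```

```bash
python3 - <<'E'
from h import *
st()
snap('scene','q1s',(200,180,440,340),3)
snap('top','q1',(190,170,490,340),2.6)
E
```

```text
t 30.3167 p [0.5173 0.369  0.1166] clamp [-0.0278  0.2495] jaw 0.063 F [0.1 0.1 0. ] M [-0.1   0.06  0.01] w 53.4 j1 j6 [0.52 0.45]
```

View pics/q1s.png

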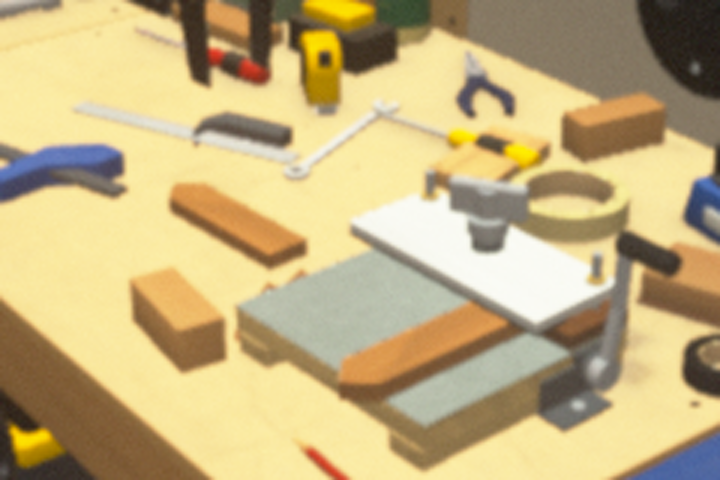

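View pics/q1.png

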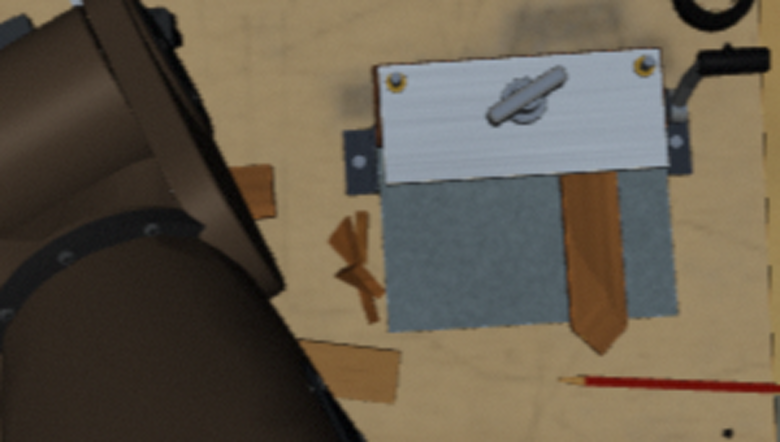

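Call:
servo_tool([
  {"travel": [0.1, 1.5, -1], "yaw": 0},
  {"travel": [0, 0, -2.5], "yaw": 0},
  {"travel": [0, 0, -2.5], "yaw": 0},
  {"travel": [0, 0, -2.5], "yaw": 0},
  {"travel": [0, 0, -2], "yaw": 0},
  {"travel": [0, 0, -1.5], "yaw": 0},
  {"travel": [0, 0, -1.1], "yaw": 0},
  {"travel": [0, 0, -0.6], "yaw": 0},
  {"travel": [0, 0, -0.3], "yaw": 0},
  {"travel": [0, 0, 0], "yaw": 0},
])

```text
time_s: 31.25
tool_pos: [0.5183, 0.3847, -0.0239]
eef_rot: [2.149, 2.291, -0.0]
ft_force: [-0.7, 0.1, 0.3]
grip_width: 0.558
```

Call:
servo_tool([
  {"travel": [0, 0, 0], "yaw": 0},
  {"travel": [0, 0, 0], "yaw": 0},
  {"travel": [0, 0, 0], "yaw": 0},
  {"travel": [0, 0, 0], "yaw": 0},
  {"travel": [0, 0, 0], "yaw": 0},
  {"travel": [0, 0, 0], "yaw": 0},
  {"travel": [0, 0, 0], "yaw": 0},
  {"travel": [0, 0, 1.5], "yaw": 0},
  {"travel": [0, 0, 2], "yaw": 0},
  {"travel": [0, 0, 2], "yaw": 0},
], claw=1)

```text
time_s: 32.08
tool_pos: [0.5179, 0.3842, 0.0316]
eef_rot: [-2.149, -2.291, 0.002]
ft_force: [0.3, 0.1, 0.0]
grip_width: 0.415
```

```bash
python3 - <<'E'
from h import *
st()
snap('scene','q2s',(200,180,440,340),3)
print(w(-.125,.045))
E
```

```text
t 32.0833 p [0.5179 0.3842 0.0316] clamp [-0.0266  0.2647] jaw 0.064 F [0.3 0.1 0. ] M [-0.04 -0.01 -0.  ] w 39.5 j1 j6 [0.54 0.47]
[0.42966296 0.16020443]
```

View pics/q2s.png

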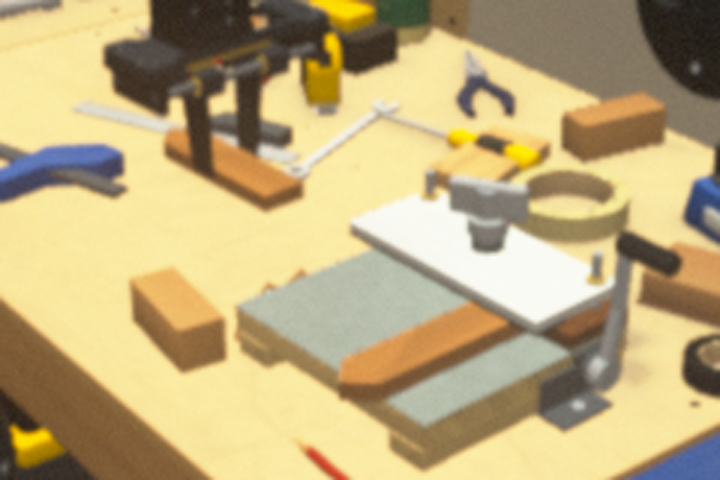

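Call:
servo_tool([
  {"travel": [0, 0, 2.5], "yaw": 0},
  {"travel": [0, 0, 2.5], "yaw": 0},
  {"travel": [-0.5, -1, 2.5], "yaw": 0.1},
  {"travel": [-0.6, -1.5, 0.4], "yaw": 0.1},
  {"travel": [-0.6, -1.5, 0], "yaw": 0.1},
  {"travel": [-0.6, -1.5, 0], "yaw": 0.1},
  {"travel": [-0.6, -1.5, 0], "yaw": 0.1},
  {"travel": [-0.6, -1.5, 0], "yaw": 0.1},
  {"travel": [-0.6, -1.5, 0], "yaw": 0.1},
  {"travel": [-0.6, -1.5, 0], "yaw": 0.1},
])

```text
time_s: 32.97
tool_pos: [0.4708, 0.2687, 0.1102]
eef_rot: [-1.08, -2.95, 0.0]
ft_force: [-0.4, 0.7, -1.0]
grip_width: 0.418
```

Call:
servo_tool([
  {"travel": [-0.6, -1.5, 0], "yaw": 0.1},
  {"travel": [-0.6, -1.5, 0], "yaw": 0.1},
  {"travel": [-0.6, -1.5, 0], "yaw": 0.1},
  {"travel": [-0.6, -1.5, 0], "yaw": 0.1},
  {"travel": [-0.6, -1.5, 0], "yaw": 0.1},
  {"travel": [-0.6, -1.5, 0], "yaw": 0.1},
  {"travel": [-0.5, -1.5, 0], "yaw": 0.1},
  {"travel": [0, -0.4, 0], "yaw": 0.053},
  {"travel": [0, 0, 0], "yaw": 0},
  {"travel": [0, 0, 0], "yaw": 0},
])

```text
time_s: 33.8
tool_pos: [0.4304, 0.1604, 0.1104]
eef_rot: [-0.068, 3.141, 0.0]
ft_force: [-0.0, 0.4, -1.1]
grip_width: 0.42
```

```bash
python3 - <<'E'
from h import *
st()
snap('scene','q3s',(240,200,420,325),4)
E
```

```text
t 33.8 p [0.4304 0.1604 0.1104] clamp [-0.1242  0.0452] jaw 1.614 F [-0.   0.4 -1.1] M [ 0.01  0.02 -0.01] w 39.9 j1 j6 [ 0.21 -1.4 ]
```

View pics/q3s.png

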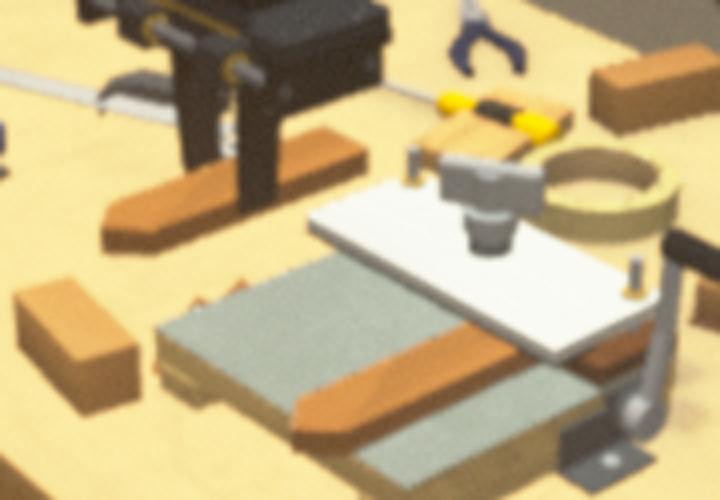

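Call:
servo_tool([
  {"travel": [0, 0, -2.5], "yaw": 0},
  {"travel": [0, 0, -2.5], "yaw": 0},
  {"travel": [0, 0, -2.2], "yaw": 0},
  {"travel": [0, 0, -1.2], "yaw": 0},
  {"travel": [0, 0, -0.5], "yaw": 0},
  {"travel": [0, 0, -0.2], "yaw": 0},
  {"travel": [0, 0, 0], "yaw": 0},
  {"travel": [0, 0, 0], "yaw": 0},
  {"travel": [0.3, 0.01, 0], "yaw": 0},
  {"travel": [0.5, 0.02, 0], "yaw": 0},
])

```text
time_s: 34.68
tool_pos: [0.4387, 0.1609, 0.0201]
eef_rot: [-0.073, 3.14, 0.0]
ft_force: [0.2, 1.0, -0.3]
grip_width: 0.416
```

Call:
servo_tool([
  {"travel": [0.5, 0.02, 0], "yaw": 0},
  {"travel": [0.5, 0.02, 0], "yaw": 0},
  {"travel": [0.5, 0.02, 0], "yaw": 0},
  {"travel": [0.5, 0.02, 0], "yaw": 0},
  {"travel": [0.5, 0.03, 0], "yaw": 0},
  {"travel": [0.5, 0.02, 0], "yaw": 0},
  {"travel": [0.1, 0, -0.1], "yaw": 0},
  {"travel": [0.1, 0, -0.1], "yaw": 0},
  {"travel": [0.1, 0, -0.05], "yaw": 0},
  {"travel": [0.1, 0, 0], "yaw": 0},
])

```text
time_s: 35.52
tool_pos: [0.4708, 0.162, 0.0172]
eef_rot: [0.072, -3.138, 0.0]
ft_force: [-7.8, -0.1, 11.9]
grip_width: 0.415
```

```bash
python3 - <<'E'
from h import *
st()
snap('scene','q4s',(240,200,420,325),4)
E
```

```text
t 35.5167 p [0.4708 0.162  0.0172] clamp [-0.0838  0.0449] jaw 1.617 F [-7.8 -0.1 11.9] M [0.14 1.41 0.04] w 39.4 j1 j6 [ 0.2  -1.42]
```

View pics/q4s.png

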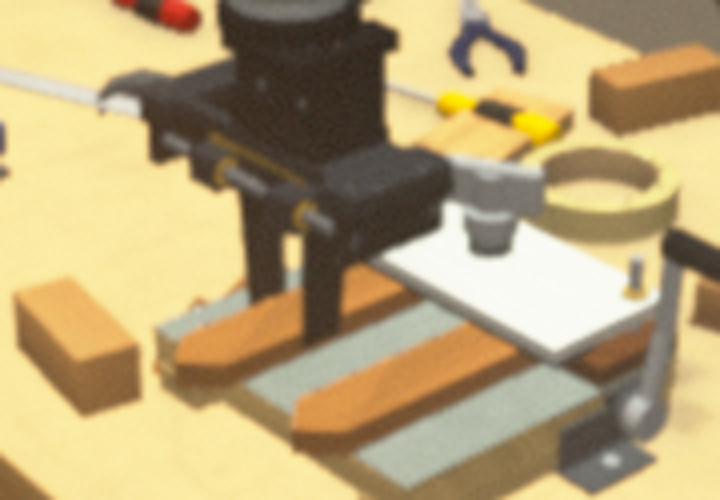

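Call:
servo_tool([
  {"travel": [0.1, 0, 0], "yaw": 0},
  {"travel": [0.1, 0, 0], "yaw": 0},
  {"travel": [0.1, 0, 0], "yaw": 0},
  {"travel": [0, 0, 0], "yaw": 0},
  {"travel": [0, 0, 0], "yaw": 0},
  {"travel": [0, 0, 0], "yaw": 0},
  {"travel": [0, 0, 0], "yaw": 0},
  {"travel": [0, 0, 0], "yaw": 0},
  {"travel": [0, 0, 0], "yaw": 0},
  {"travel": [0, 0, 0], "yaw": 0},
])

```text
time_s: 36.4
tool_pos: [0.474, 0.162, 0.0172]
eef_rot: [0.073, -3.139, 0.0]
ft_force: [-5.6, -0.2, 9.9]
grip_width: 0.417
```

```bash
python3 - <<'E'
from h import *
st()
E
```

```text
t 36.4 p [0.474  0.162  0.0172] clamp [-0.0806  0.0448] jaw 1.617 F [-5.6 -0.2  9.9] M [0.14 1.04 0.08] w 39.6 j1 j6 [ 0.2  -1.42]
```

Still moving (friction); push on until the stop.

Call:
servo_tool([
  {"travel": [0.1, 0, 0], "yaw": 0},
  {"travel": [0.1, 0, 0], "yaw": 0},
  {"travel": [0.1, 0, 0], "yaw": 0},
  {"travel": [0, 0, 0], "yaw": 0},
  {"travel": [0, 0, 0], "yaw": 0},
  {"travel": [0, 0, 0], "yaw": 0},
  {"travel": [0, 0, 0], "yaw": 0},
  {"travel": [0, 0, 0], "yaw": 0},
  {"travel": [0, 0, 0], "yaw": 0},
  {"travel": [0, 0, 0], "yaw": 0},
])

```text
time_s: 37.23
tool_pos: [0.4767, 0.162, 0.0172]
eef_rot: [0.073, -3.138, 0.0]
ft_force: [-6.3, 0.1, 11.7]
grip_width: 0.419
```

```bash
python3 - <<'E'
from h import *
st()
E
```

```text
t 37.2333 p [0.4767 0.162  0.0172] clamp [-0.0779  0.0447] jaw 1.617 F [-6.3  0.1 11.7] M [0.19 1.28 0.04] w 39.8 j1 j6 [ 0.2  -1.42]
```

Call:
servo_tool([
  {"travel": [0.1, 0, 0], "yaw": 0},
  {"travel": [0.1, 0, 0], "yaw": 0},
  {"travel": [0.1, 0, 0], "yaw": 0},
  {"travel": [0, 0, 0], "yaw": 0},
  {"travel": [0, 0, 0], "yaw": 0},
  {"travel": [0, 0, 0], "yaw": 0},
  {"travel": [0, 0, 0], "yaw": 0},
  {"travel": [0, 0, 0], "yaw": 0},
  {"travel": [0, 0, 0], "yaw": 0},
  {"travel": [0, 0, 0], "yaw": 0},
])

```text
time_s: 38.07
tool_pos: [0.4766, 0.162, 0.0171]
eef_rot: [0.073, -3.132, 0.001]
ft_force: [-20.5, 2.3, 21.8]
grip_width: 0.416
```

```bash
python3 - <<'E'
from h import *
st()
snap('scene','q5s',(260,240,410,340),5)
E
```

```text
t 38.0667 p [0.4766 0.162  0.0171] clamp [-0.078   0.0446] jaw 1.617 F [-20.5   2.3  21.8] M [0.67 3.5  0.02] w 39.5 j1 j6 [ 0.2  -1.42]
```

View pics/q5s.png

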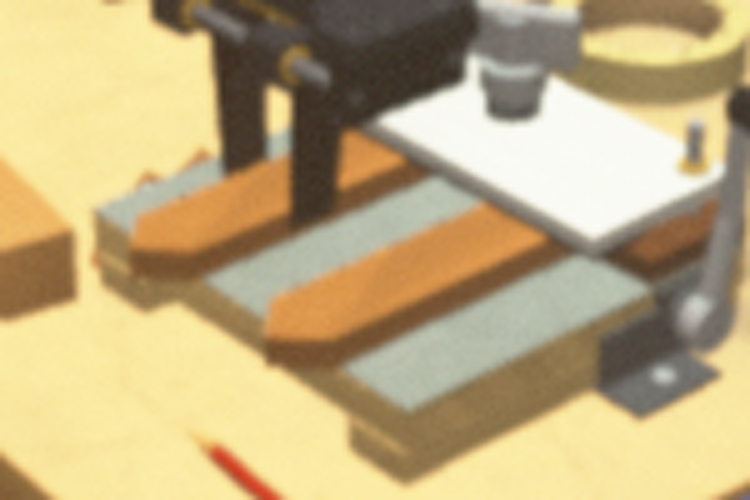

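Hit the stop (−20 N, no further motion). Release and go up.

Call:
servo_tool([
  {"travel": [-0.2, 0, 0], "yaw": 0},
  {"travel": [0, 0, 0], "yaw": 0},
  {"travel": [0, 0, 0], "yaw": 0},
  {"travel": [0, 0, 0], "yaw": 0},
  {"travel": [0, 0, 1], "yaw": 0},
  {"travel": [0, 0, 2], "yaw": 0},
  {"travel": [0, 0, 2.5], "yaw": 0},
  {"travel": [-0.5, 1, 2.5], "yaw": -0.1},
  {"travel": [-1, 3, 2], "yaw": -0.1},
  {"travel": [-1, 3, 0], "yaw": -0.1},
], claw=-0.15)

```text
time_s: 38.95
tool_pos: [0.4559, 0.2329, 0.1212]
eef_rot: [0.408, 3.109, 0.004]
ft_force: [0.5, 0.7, 0.4]
grip_width: 0.579
```

Call:
servo_tool([
  {"travel": [0, 3, 0], "yaw": -0.12},
  {"travel": [0, 3, 0], "yaw": -0.12},
  {"travel": [0, 3, 0], "yaw": -0.12},
  {"travel": [0, 3, 0], "yaw": -0.12},
  {"travel": [0, 3, 0], "yaw": -0.12},
  {"travel": [0, 0, 0], "yaw": -0.12},
  {"travel": [0, 0, 0], "yaw": -0.1},
  {"travel": [0, 0, 0], "yaw": 0},
  {"travel": [0, 0, 0], "yaw": 0},
  {"travel": [0, 0, 0], "yaw": 0},
])

```text
time_s: 39.78
tool_pos: [0.4544, 0.3819, 0.1173]
eef_rot: [1.603, 2.702, 0.0]
ft_force: [-0.4, -0.7, 0.2]
grip_width: 0.572
```

```bash
python3 - <<'E'
from h import *
st()
snap('scene','q6s',(260,220,420,325),5)
snap('top','q6',(300,180,490,330),4)
E
```

```text
t 39.7833 p [0.4544 0.3819 0.1173] clamp [-0.0901  0.2653] jaw 0.5 F [-0.4 -0.7  0.2] M [-0.04  0.   -0.02] w 54.3 j1 j6 [0.59 0.09]
```

View pics/q6s.png

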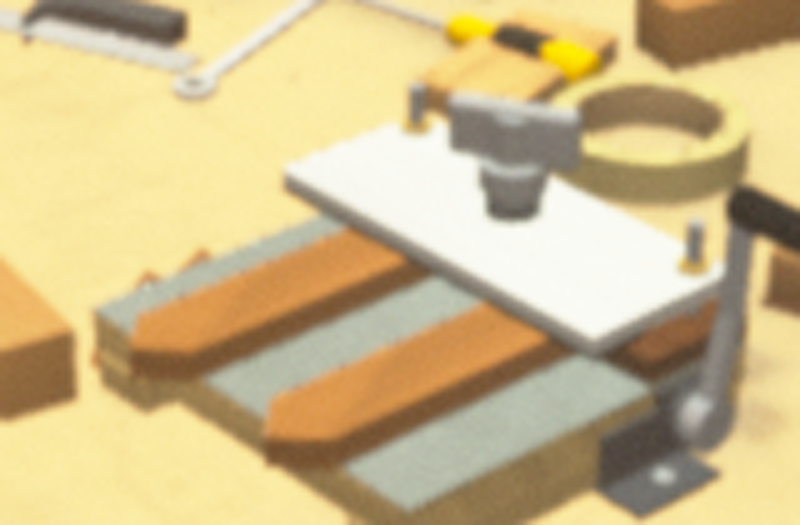

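View pics/q6.png

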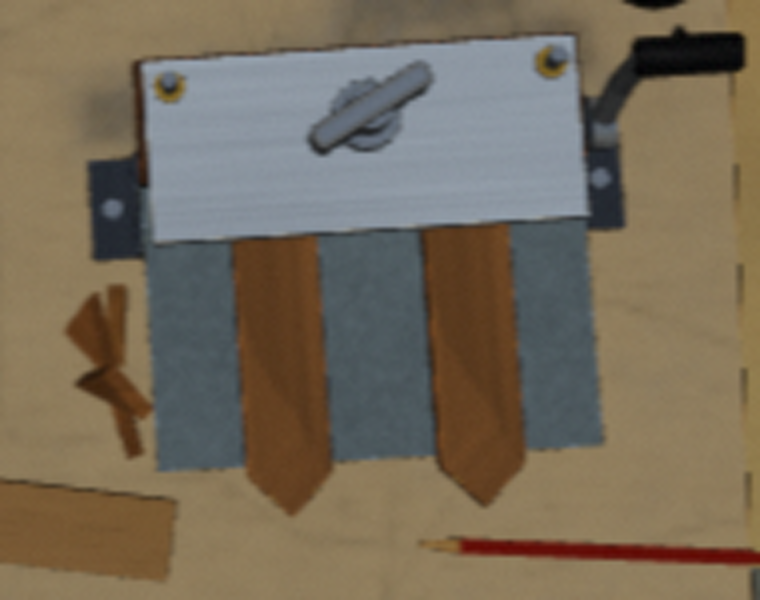

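```bash
python3 - <<'E'
from h import *
np.set_printoptions(precision=4,suppress=True)
T=lambda u,v:(300+u/4,180+v/4); s=lambda u,v:(260+u/5,220+v/5)
for n,ps in(('L',[(291,517),(247,475),(332,467),(233,240),(316,237)]),('R',[(487,507),(440,468),(524,460),(422,229),(508,224)])):
  print(n,[cl(onz('top',*T(u,v),.056)) for u,v in ps])
print('bed',[cl(onz('top',*T(u,v),.04)) for u,v in[(158,470),(604,444)]])
print('nut',tri(T(318,140),s(450,98)),tri(T(424,75),s(580,110)),tri(T(371,108),s(514,104)))
for z in(.118,.122):print(onz('top',*T(318,140),z),onz('top',*T(424,75),z))
print('bar corner low/up',tri(T(588,215),s(598,340)),tri(T(154,243),s(286,170)))
E
```

```text
L [array([-0.1597,  0.0442]), array([-0.1393,  0.0632]), array([-0.1379,  0.0237]), array([-0.0298,  0.0628]), array([-0.0307,  0.024 ])]
R [array([-0.1603, -0.0462]), array([-0.1412, -0.0259]), array([-0.1398, -0.0648]), array([-0.03  , -0.0255]), array([-0.0301, -0.0656])]
bed [array([-0.1348,  0.1045]), array([-0.1348, -0.105 ])]
nut [0.5608 0.146  0.1239] [0.5902 0.098  0.127 ] [0.5752 0.122  0.1255]
[0.5618 0.1455 0.118 ] [0.59   0.0983 0.118 ]
[0.5613 0.1458 0.122 ] [0.5893 0.0988 0.122 ]
bar corner low/up [0.5325 0.019  0.071 ] [0.5228 0.2184 0.0713]
```

```bash
python3 - <<'E'
from h import *
np.set_printoptions(precision=1,suppress=True)
im=cv2.imread('pics/q6s_full.png');x0,y0=355,265
c=cv2.resize(im[y0:y0+50,x0:x0+60],None,fx=12,fy=12,interpolation=cv2.INTER_CUBIC);cv2.imwrite('pics/z.png',c)
for yy in(-.1,.1):
  for z in(.040,.059,.065,.071,.077):print(yy,z,(proj('scene',[*w(-.03,yy),z])),(proj('scene',[*w(-.03,yy),z])-[x0,y0])*12)
print('bed corner FR',(proj('scene',[*w(-.135,-.105),.04])),'FL',proj('scene',[*w(-.135,.105),.04]))
E
```

```text
-0.1 0.04 [377.9 301.1] [275.  433.1]
-0.1 0.059 [378.2 293.2] [278.6 338.3]
-0.1 0.065 [378.3 290.7] [279.8 308.1]
-0.1 0.071 [378.4 288.1] [280.9 277.8]
-0.1 0.077 [378.5 285.6] [282.1 247.3]
0.1 0.04 [316.3 266.1] [-464.9   12.7]
0.1 0.059 [316.1 258.8] [-466.5  -74.9]
0.1 0.065 [316.1 256.4] [-467.  -102.9]
0.1 0.071 [316.  254.1] [-467.5 -130.9]
0.1 0.077 [316.  251.7] [-468.  -159.1]
bed corner FR [341.5 320.9] FL [278.  280.3]
```

View pics/z.png

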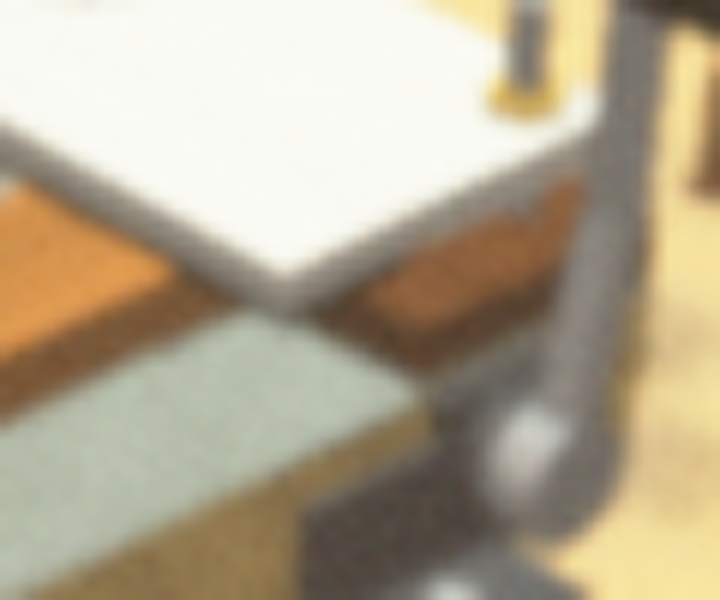

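Call:
servo_tool([
  {"travel": [1, -2.4, 0], "yaw": 0.02},
  {"travel": [1.2, -2.6, 0], "yaw": 0.02},
  {"travel": [1.2, -2.6, 0], "yaw": 0},
  {"travel": [1.2, -2.6, 0], "yaw": 0},
  {"travel": [1.2, -2.6, 0], "yaw": 0},
  {"travel": [1.2, -2.6, 0], "yaw": 0},
  {"travel": [1.3, -2.6, 0], "yaw": 0},
  {"travel": [1.3, -2.6, 0], "yaw": 0},
  {"travel": [1.3, -2.6, 0], "yaw": 0},
  {"travel": [1.2, -2.8, 0], "yaw": 0},
], claw=0)

```text
time_s: 40.72
tool_pos: [0.5759, 0.1206, 0.1171]
eef_rot: [1.551, 2.732, 0.001]
ft_force: [-0.9, 0.3, -0.2]
grip_width: 0.496
```

Call:
servo_tool([
  {"travel": [0, 0, 0], "yaw": 0},
  {"travel": [0, 0, 0], "yaw": 0},
  {"travel": [0, 0, 0], "yaw": 0},
  {"travel": [0, 0, 0], "yaw": 0},
  {"travel": [0, 0, 0], "yaw": 0},
  {"travel": [0, 0, 0], "yaw": 0},
  {"travel": [0, 0, 0], "yaw": 0},
  {"travel": [0, 0, 0], "yaw": 0},
  {"travel": [0, 0, 0], "yaw": 0},
  {"travel": [0, 0, 0], "yaw": 0},
])

```text
time_s: 41.55
tool_pos: [0.5752, 0.1222, 0.1169]
eef_rot: [1.552, 2.731, 0.0]
ft_force: [-1.0, -0.3, 0.4]
grip_width: 0.497
```

```bash
python3 - <<'E'
from h import *
st()
snap('scene','n1s',(290,170,450,290),5)
E
```

```text
t 41.55 p [0.5752 0.1222 0.1169] clamp [0.0187 0.0004] jaw 0.537 F [-1.  -0.3  0.4] M [-0.04  0.06  0.02] w 47.3 j1 j6 [ 0.1  -0.44]
```

View pics/n1s.png

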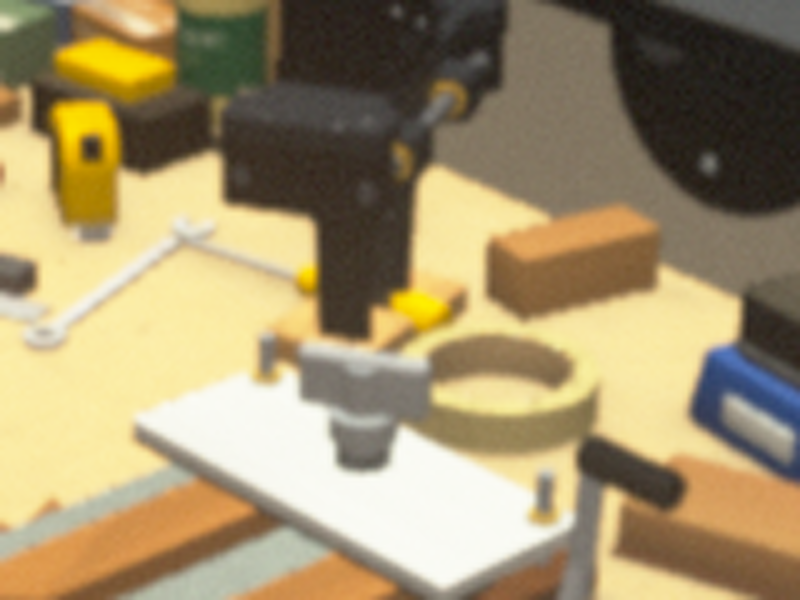

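Call:
servo_tool([
  {"travel": [0.02, 0, -1.2], "yaw": 0},
  {"travel": [0, 0, -1.2], "yaw": 0},
  {"travel": [0, 0, -1], "yaw": 0},
  {"travel": [0, 0, -0.8], "yaw": 0},
  {"travel": [0, 0, -0.5], "yaw": 0},
  {"travel": [0, 0, 0], "yaw": 0},
  {"travel": [0, 0, 0], "yaw": 0},
  {"travel": [0, 0, 0], "yaw": 0},
  {"travel": [0, 0, 0], "yaw": 0},
  {"travel": [0, 0, 0], "yaw": 0},
], grip_force=35)

```text
time_s: 42.43
tool_pos: [0.5757, 0.1221, 0.0703]
eef_rot: [1.552, 2.731, 0.001]
ft_force: [-0.4, 0.3, -0.5]
grip_width: 0.501
```

Call:
servo_tool([
  {"travel": [0, 0, 0], "yaw": 0},
  {"travel": [0, 0, 0], "yaw": 0},
  {"travel": [0, 0, 0], "yaw": 0},
  {"travel": [0, 0, 0], "yaw": 0},
  {"travel": [0, 0, 0], "yaw": 0},
  {"travel": [0, 0, 0], "yaw": 0},
  {"travel": [0, 0, 0], "yaw": 0},
  {"travel": [0, 0, 0], "yaw": 0},
  {"travel": [0, 0, 0], "yaw": 0},
  {"travel": [0, 0, 0], "yaw": 0},
], claw=1)

```text
time_s: 43.27
tool_pos: [0.5771, 0.1227, 0.0706]
eef_rot: [1.551, 2.729, 0.005]
ft_force: [5.4, 3.6, 2.5]
grip_width: 0.128
```

```bash
python3 - <<'E'
from h import *
st()
snap('scene','n2s',(290,170,450,290),5)
E
```

```text
t 43.2667 p [0.5771 0.1227 0.0706] clamp [0.0206 0.0008] jaw 0.537 F [5.4 3.6 2.5] M [ 0.75 -0.95  0.12] w 12.1 j1 j6 [ 0.1  -0.44]
```

View pics/n2s.png

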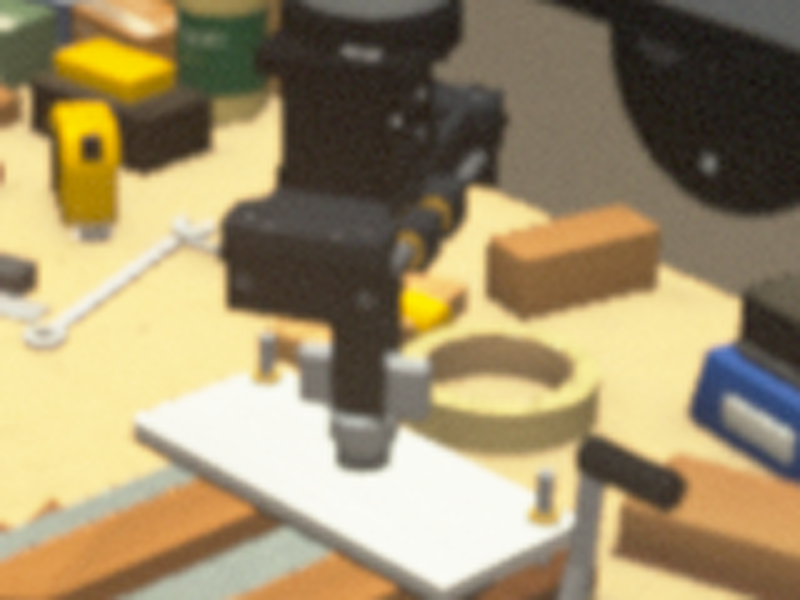

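Call:
servo_tool([
  {"travel": [0.12, 0.04, 0], "yaw": -0.05},
  {"travel": [0, 0, -0.02], "yaw": -0.12},
  {"travel": [0, 0, -0.02], "yaw": -0.12},
  {"travel": [0, 0, -0.02], "yaw": -0.12},
  {"travel": [0, 0, -0.02], "yaw": -0.12},
  {"travel": [0, 0, -0.02], "yaw": -0.12},
  {"travel": [0, 0, -0.02], "yaw": -0.12},
  {"travel": [0, 0, -0.02], "yaw": -0.12},
  {"travel": [0, 0, -0.02], "yaw": -0.12},
  {"travel": [0, 0, -0.02], "yaw": -0.12},
])

```text
time_s: 44.15
tool_pos: [0.5768, 0.1229, 0.0687]
eef_rot: [-2.778, -1.467, -0.001]
ft_force: [-1.8, 2.6, 8.8]
grip_width: 0.121
```

Call:
servo_tool([
  {"travel": [0, 0, -0.02], "yaw": -0.12},
  {"travel": [0, 0, -0.02], "yaw": -0.12},
  {"travel": [0, 0, -0.02], "yaw": -0.12},
  {"travel": [0, 0, -0.02], "yaw": -0.12},
  {"travel": [0, 0, -0.02], "yaw": -0.12},
  {"travel": [0, 0, -0.02], "yaw": -0.12},
  {"travel": [0, 0, -0.02], "yaw": -0.12},
  {"travel": [0, 0, -0.02], "yaw": -0.12},
  {"travel": [0, 0, 0], "yaw": 0},
  {"travel": [0, 0, 0], "yaw": 0},
])

```text
time_s: 44.98
tool_pos: [0.5766, 0.1232, 0.0671]
eef_rot: [-3.141, -0.026, -0.001]
ft_force: [-0.9, 3.8, 8.7]
grip_width: 0.123
```

```bash
python3 - <<'E'
from h import *
st()
snap('scene','n3s',(290,170,450,290),5)
E
```

```text
t 44.9833 p [0.5766 0.1232 0.0671] clamp [0.0201 0.0013] jaw -1.554 F [-0.9  3.8  8.7] M [ 1.01  0.61 -0.16] w 11.7 j1 j6 [0.1  1.65]
```

View pics/n3s.png

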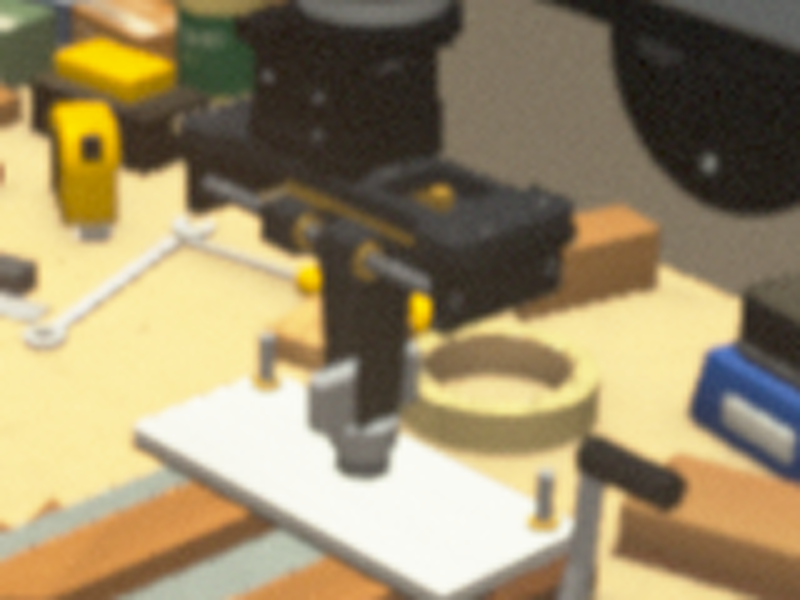

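Call:
servo_tool([
  {"travel": [0, 0, -0.01], "yaw": -0.12},
  {"travel": [0, 0, -0.02], "yaw": -0.12},
  {"travel": [0, 0, -0.02], "yaw": -0.12},
  {"travel": [0, 0, -0.02], "yaw": -0.12},
  {"travel": [0, 0, -0.02], "yaw": -0.12},
  {"travel": [0, 0, -0.02], "yaw": -0.12},
  {"travel": [0, 0, -0.02], "yaw": -0.12},
  {"travel": [0, 0, 0], "yaw": 0},
  {"travel": [0, 0, 0], "yaw": 0},
  {"travel": [0, 0, 0], "yaw": 0},
])

```text
time_s: 45.87
tool_pos: [0.5768, 0.1235, 0.0658]
eef_rot: [-2.878, 1.256, -0.0]
ft_force: [-1.2, 7.4, 6.5]
grip_width: 0.122
```

```bash
python3 - <<'E'
from h import *
st()
E
```

```text
t 45.8667 p [0.5768 0.1235 0.0658] clamp [0.0203 0.0016] jaw -2.394 F [-1.2  7.4  6.5] M [ 1.51  0.44 -0.14] w 11.6 j1 j6 [0.1  2.49]
```

Call:
servo_tool([
  {"travel": [0, 0, 0], "yaw": 0},
  {"travel": [0, 0, 0], "yaw": 0},
  {"travel": [0, 0, 0], "yaw": 0},
  {"travel": [0, 0, 1], "yaw": 0},
  {"travel": [0, 0, 2], "yaw": 0},
  {"travel": [0, 0, 1.8], "yaw": 0.08},
  {"travel": [0, 0, 0], "yaw": 0.12},
  {"travel": [0, 0, 0], "yaw": 0.12},
  {"travel": [0, 0, 0], "yaw": 0.12},
  {"travel": [0, 0, 0], "yaw": 0.12},
], claw=0)

```text
time_s: 46.7
tool_pos: [0.5765, 0.1224, 0.1138]
eef_rot: [3.116, -0.401, -0.0]
ft_force: [0.6, 0.5, 0.7]
grip_width: 0.499
```

Call:
servo_tool([
  {"travel": [0, 0, 0], "yaw": 0.12},
  {"travel": [0, 0, 0], "yaw": 0.12},
  {"travel": [0, 0, 0], "yaw": 0.12},
  {"travel": [0, 0, 0], "yaw": 0.12},
  {"travel": [0, 0, 0], "yaw": 0.12},
  {"travel": [0, 0, 0], "yaw": 0.12},
  {"travel": [0, 0, 0], "yaw": 0.12},
  {"travel": [0, 0, 0], "yaw": 0.12},
  {"travel": [0, 0, 0], "yaw": 0.12},
  {"travel": [0, 0, 0], "yaw": 0.12},
])

```text
time_s: 47.53
tool_pos: [0.5765, 0.1224, 0.1136]
eef_rot: [-2.798, -1.428, 0.0]
ft_force: [-0.7, 0.6, 1.5]
grip_width: 0.501
```

Call:
servo_tool([
  {"travel": [0, 0, 0], "yaw": 0.12},
  {"travel": [0, 0, 0], "yaw": 0.12},
  {"travel": [0, 0, 0], "yaw": 0.12},
  {"travel": [0, 0, 0], "yaw": 0.12},
  {"travel": [0, 0, 0], "yaw": 0.12},
  {"travel": [0, 0, 0], "yaw": 0.12},
  {"travel": [0, 0, 0], "yaw": 0.12},
  {"travel": [0, 0, 0], "yaw": 0.12},
  {"travel": [0, 0, 0], "yaw": 0.12},
  {"travel": [0, 0, 0], "yaw": 0.12},
])

```text
time_s: 48.37
tool_pos: [0.5765, 0.1224, 0.1136]
eef_rot: [-1.503, -2.758, 0.0]
ft_force: [-0.3, 0.1, -0.1]
grip_width: 0.5
```

```bash
python3 - <<'E'
from h import *
st()
snap('scene','n4s',(290,170,450,290),5)
E
```

```text
t 48.3667 p [0.5765 0.1224 0.1136] clamp [0.0199 0.0005] jaw 0.573 F [-0.3  0.1 -0.1] M [-0.04  0.02  0.05] w 47.5 j1 j6 [ 0.1  -0.48]
```

View pics/n4s.png

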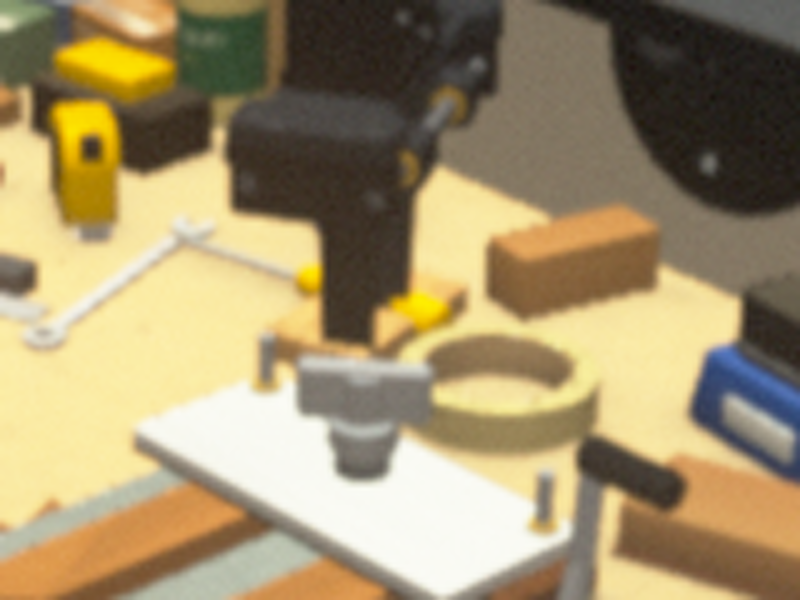

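Call:
servo_tool([
  {"travel": [0.03, 0.05, 0], "yaw": 0.09},
  {"travel": [0, 0, 0], "yaw": 0.084},
  {"travel": [0, 0, -1.2], "yaw": 0},
  {"travel": [0, 0, -1.2], "yaw": 0},
  {"travel": [0, 0, -1], "yaw": 0},
  {"travel": [0, 0, -0.8], "yaw": 0},
  {"travel": [0, 0, -0.6], "yaw": 0},
  {"travel": [0, 0, 0], "yaw": 0},
  {"travel": [0, 0, 0], "yaw": 0},
  {"travel": [0, 0, 0], "yaw": 0},
])

```text
time_s: 49.25
tool_pos: [0.5772, 0.1231, 0.0656]
eef_rot: [1.267, 2.874, 0.001]
ft_force: [-0.2, 0.8, 0.2]
grip_width: 0.5
```

Call:
servo_tool([
  {"travel": [0, 0, 0], "yaw": 0},
  {"travel": [0, 0, 0], "yaw": 0},
  {"travel": [0, 0, 0], "yaw": 0},
  {"travel": [0, 0, 0], "yaw": 0},
  {"travel": [0, 0, 0], "yaw": 0},
  {"travel": [0, 0, 0], "yaw": 0},
  {"travel": [0, 0, 0], "yaw": 0},
  {"travel": [0, 0, 0], "yaw": 0},
  {"travel": [0, 0, 0], "yaw": 0},
  {"travel": [0, 0, 0], "yaw": 0},
], claw=1)

```text
time_s: 50.08
tool_pos: [0.5774, 0.1231, 0.0658]
eef_rot: [1.266, 2.874, 0.001]
ft_force: [-0.1, -0.6, 5.9]
grip_width: 0.127
```

```bash
python3 - <<'E'
from h import *
st()
E
```

```text
t 50.0833 p [0.5774 0.1231 0.0658] clamp [0.0209 0.0011] jaw 0.741 F [-0.1 -0.6  5.9] M [-0.04  0.09  0.04] w 12.0 j1 j6 [ 0.1  -0.64]
```

Call:
servo_tool([
  {"travel": [0, 0, -0.02], "yaw": -0.12},
  {"travel": [0, 0, -0.02], "yaw": -0.12},
  {"travel": [0, 0, -0.02], "yaw": -0.12},
  {"travel": [0, 0, -0.02], "yaw": -0.12},
  {"travel": [0, 0, -0.02], "yaw": -0.12},
  {"travel": [0, 0, -0.02], "yaw": -0.12},
  {"travel": [0, 0, -0.02], "yaw": -0.12},
  {"travel": [0, 0, -0.02], "yaw": -0.12},
  {"travel": [0, 0, -0.02], "yaw": -0.12},
  {"travel": [0, 0, -0.02], "yaw": -0.12},
])

```text
time_s: 50.92
tool_pos: [0.577, 0.123, 0.0638]
eef_rot: [2.673, 1.65, 0.0]
ft_force: [-2.7, 0.1, 7.5]
grip_width: 0.127
```

```bash
python3 - <<'E'
from h import *
st()
snap('scene','n5s',(300,235,420,325),6)
E
```

```text
t 50.9167 p [0.577  0.123  0.0638] clamp [0.0204 0.0011] jaw -0.465 F [-2.7  0.1  7.5] M [-0.14  0.57  0.08] w 12.1 j1 j6 [0.1  0.56]
```

View pics/n5s.png

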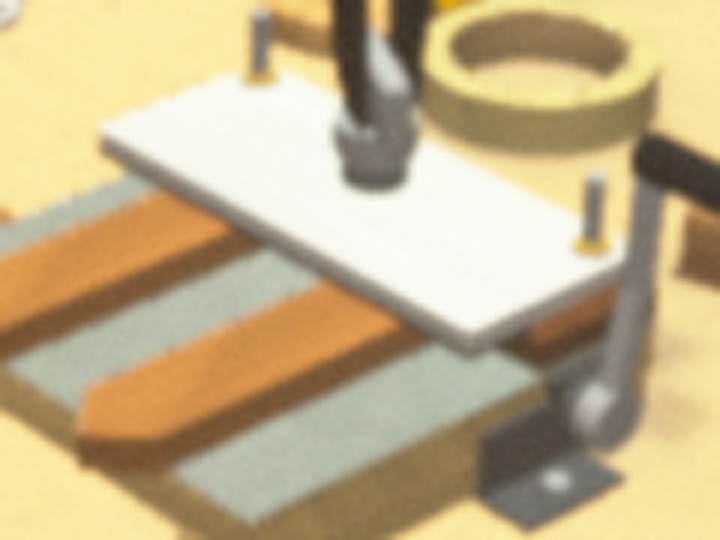

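Call:
servo_tool([
  {"travel": [0, 0, -0.02], "yaw": -0.12},
  {"travel": [0, 0, -0.02], "yaw": -0.12},
  {"travel": [0, 0, -0.02], "yaw": -0.12},
  {"travel": [0, 0, -0.02], "yaw": -0.12},
  {"travel": [0, 0, -0.02], "yaw": -0.12},
  {"travel": [0, 0, -0.02], "yaw": -0.12},
  {"travel": [0, 0, -0.02], "yaw": -0.12},
  {"travel": [0, 0, -0.02], "yaw": -0.12},
  {"travel": [0, 0, 0], "yaw": 0},
  {"travel": [0, 0, 0], "yaw": 0},
])

```text
time_s: 51.8
tool_pos: [0.5768, 0.1233, 0.0624]
eef_rot: [-3.132, -0.237, -0.0]
ft_force: [-3.6, 1.6, 9.8]
grip_width: 0.125
```

```bash
python3 - <<'E'
from h import *
np.set_printoptions(precision=1,suppress=True)
st()
snap('scene','n6s',(300,235,420,325),6)
im=cv2.imread('pics/n6s_full.png');x0,y0=355,265
c=cv2.resize(im[y0:y0+50,x0:x0+60],None,fx=12,fy=12,interpolation=cv2.INTER_CUBIC);cv2.imwrite('pics/z2.png',c)
E
```

```text
t 51.8 p [0.6 0.1 0.1] clamp [0. 0.] jaw -1.42 F [-3.6  1.6  9.8] M [ 0.2  1.  -0.1] w 11.9 j1 j6 [0.1 1.5]
```

View pics/n6s.png

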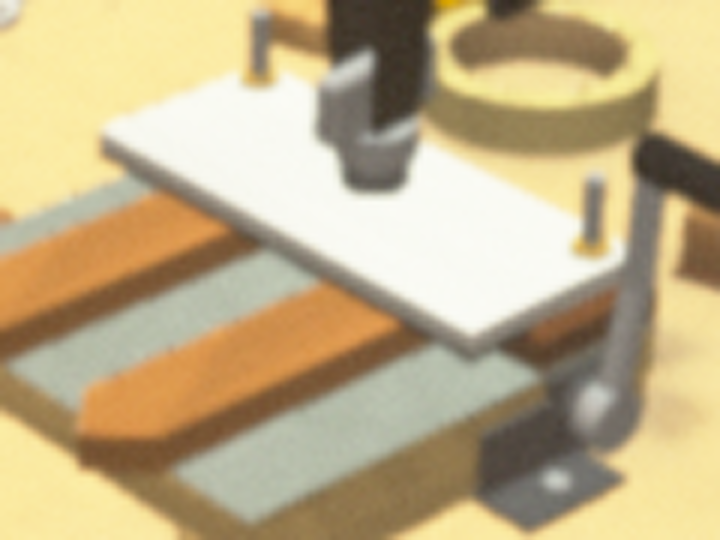

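View pics/z2.png

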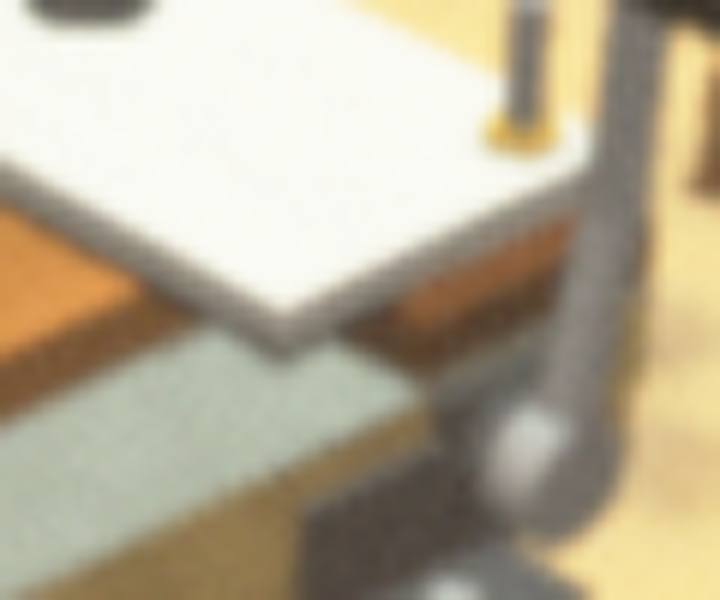

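```bash
python3 - <<'E'
from h import *
L=lambda n:cv2.imread(f'pics/{n}_full.png',0).astype(np.float32)
ref=L('n6s')
print(proj('scene',[*w(-.03,-.1),.07])-proj('scene',[*w(-.03,-.1),.071]))
for nm in('q6s','n1s','n4s','n5s'):
  a=L(nm)
  for (x,y,ww,h) in((368,282,22,18),(308,250,20,16),(392,262,10,18)):
    t=cv2.resize(ref[y:y+h,x:x+ww],None,fx=8,fy=8,interpolation=cv2.INTER_CUBIC)
    A=cv2.resize(a[y-8:y+h+4,x-3:x+ww+3],None,fx=8,fy=8,interpolation=cv2.INTER_CUBIC)
    r=cv2.matchTemplate(A,t,cv2.TM_CCOEFF_NORMED);_,m,_,l=cv2.minMaxLoc(r)
    print(nm,(x,y),round(m,3),'shift',l[0]/8-3,l[1]/8-8)
E
```

```text
[-0.01604187  0.42237206]
q6s (368, 282) 0.925 shift 0.0 -2.375
q6s (308, 250) 0.982 shift 0.25 -2.875
q6s (392, 262) 0.859 shift 0.0 -1.5
n1s (368, 282) 0.925 shift 0.0 -2.375
n1s (308, 250) 0.982 shift 0.25 -2.875
n1s (392, 262) 0.86 shift 0.0 -1.5
n4s (368, 282) 0.986 shift 0.0 -0.875
n4s (308, 250) 0.994 shift 0.125 -1.0
n4s (392, 262) 0.982 shift 0.0 -0.625
n5s (368, 282) 0.997 shift 0.0 -0.25
n5s (308, 250) 0.998 shift 0.0 -0.25
n5s (392, 262) 0.996 shift 0.0 -0.125
```

```bash
python3 - <<'E'
from h import *
np.set_printoptions(precision=2,suppress=True)
L=lambda n:cv2.imread(f'pics/{n}_full.png',0).astype(np.float32)
# predicted front-top-edge line as function of column in n6; search window
def edge(a,c):
    p=lambda y:proj('scene',[*w(-.03,y),.071])
    ys=np.linspace(-.1,.1,400);P=np.array([p(y) for y in ys]);o=np.argsort(P[:,0]);r=np.interp(c,P[o,0],P[o,1])
    r0=int(r)-8;col=a[r0:r0+16,c]
    # white level crossing at 170
    th=(col[:3].mean()+col.min())/2 if 0 else 185
    for i in range(len(col)-1):
        if col[i]>=th>col[i+1]:return r0+i+(col[i]-th)/(col[i]-col[i+1])
    return np.nan
cols=list(range(322,375,2))
E={n:np.array([edge(L(n),c) for c in cols]) for n in('q6s','n1s','n4s','n5s','n6s')}
for n in('n1s','n4s','n5s','n6s'):
    d=E[n]-E['q6s'];print(n,np.nanmedian(d),np.nanmean(d),np.nanstd(d),'mm',np.nanmedian(d)/.41)
E
```

```text
n1s 0.0015563965 0.005762171 0.027437001 mm 0.003796089
n4s 1.9411011 1.930811 0.06756728 mm 4.734393
n5s 2.7445679 2.7268405 0.09214901 mm 6.694068
n6s 3.0086365 2.990751 0.10385476 mm 7.3381376
```

Call:
servo_tool([
  {"travel": [0, 0, 0.01], "yaw": 0.1},
  {"travel": [0, 0, 0.01], "yaw": 0.1},
  {"travel": [0, 0, 0.02], "yaw": 0.1},
  {"travel": [0, 0, 0.01], "yaw": 0.1},
  {"travel": [0, 0, 0], "yaw": 0},
  {"travel": [0, 0, 0], "yaw": 0},
  {"travel": [0, 0, 0], "yaw": 0},
  {"travel": [0, 0, 0], "yaw": 0},
  {"travel": [0, 0, 0], "yaw": 0},
  {"travel": [0, 0, 0], "yaw": 0},
])

```text
time_s: 52.68
tool_pos: [0.5768, 0.1231, 0.063]
eef_rot: [3.023, 0.856, 0.0]
ft_force: [-3.5, 0.9, 10.4]
grip_width: 0.118
```

```bash
cat > e.py <<'E'
from h import *
L=lambda n:cv2.imread(f'pics/{n}_full.png',0).astype(np.float32)
def edge(a,c):
    p=lambda y:proj('scene',[*w(-.03,y),.071])
    ys=np.linspace(-.1,.1,400);P=np.array([p(y) for y in ys]);o=np.argsort(P[:,0]);r=np.interp(c,P[o,0],P[o,1])
    r0=int(r)-8;col=a[r0:r0+16,c]
    for i in range(len(col)-1):
        if col[i]>=185>col[i+1]:return r0+i+(col[i]-185)/(col[i]-col[i+1])
    return np.nan
cols=list(range(322,375,2))
def drop(n):
    d=np.array([edge(L(n),c)-edge(L('q6s'),c) for c in cols]);return np.nanmedian(d)/.41
E
python3 - <<'E'
from e import *
st();snap('scene','n7s',(300,235,420,325),6)
for n in('n5s','n6s','n7s'):print(n,drop(n))
E
```

```text
t 52.6833 p [0.5768 0.1231 0.063 ] clamp [0.0203 0.0012] jaw -1.019 F [-3.5  0.9 10.4] M [0.02 0.9  0.1 ] w 11.2 j1 j6 [0.1  1.12]
n5s 6.694068
n6s 7.3381376
n7s 7.31618
```

Call:
servo_tool([
  {"travel": [0, 0, 0], "yaw": 0},
  {"travel": [0, 0, 0], "yaw": 0},
  {"travel": [0, 0, 0], "yaw": 0},
  {"travel": [0, 0, 1], "yaw": 0},
  {"travel": [0, 0, 2], "yaw": 0},
  {"travel": [0, 0, 2.5], "yaw": 0.1},
  {"travel": [0, 0, 1.2], "yaw": 0.12},
  {"travel": [0.3, -2, 0], "yaw": 0.12},
  {"travel": [0.3, -2, 0], "yaw": 0.12},
  {"travel": [0.3, -2, 0], "yaw": 0.12},
], claw=0.1)

```text
time_s: 53.57
tool_pos: [0.5859, 0.0626, 0.1299]
eef_rot: [2.646, 1.693, 0.001]
ft_force: [0.2, 0.9, -0.4]
grip_width: 0.451
```

Call:
servo_tool([
  {"travel": [0.3, -2, 0], "yaw": 0.12},
  {"travel": [0.3, -2, 0], "yaw": 0.12},
  {"travel": [0.3, -2, 0], "yaw": 0.12},
  {"travel": [0.3, -2, 0], "yaw": 0.12},
  {"travel": [0, -0.4, 0], "yaw": 0},
  {"travel": [0, 0, 0], "yaw": 0},
  {"travel": [0, 0, 0], "yaw": 0},
  {"travel": [0, 0, 0], "yaw": 0},
  {"travel": [0, 0, 0], "yaw": 0},
  {"travel": [0, 0, 0], "yaw": 0},
])

```text
time_s: 54.4
tool_pos: [0.5979, -0.0202, 0.1291]
eef_rot: [-2.175, -2.266, -0.0]
ft_force: [0.8, -0.6, -0.2]
grip_width: 0.451
```

```bash
python3 - <<'E'
from e import *
st();snap('scene','l1s',(300,200,440,320),5);print(drop('l1s'))
E
```

```text
t 54.4 p [ 0.5979 -0.0202  0.1291] clamp [ 0.0347 -0.1429] jaw 0.041 F [ 0.8 -0.6 -0.2] M [-0.13  0.03 -0.01] w 42.8 j1 j6 [-0.14 -0.19]
7.2720413
```

View pics/l1s.png

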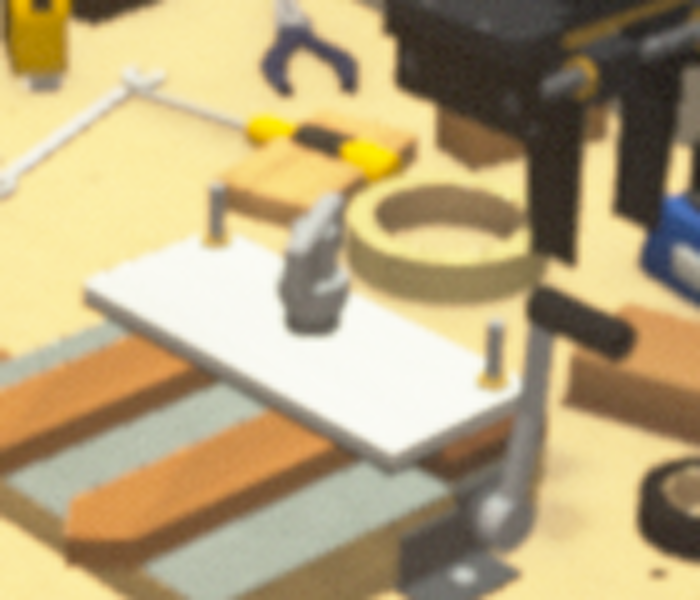

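Call:
servo_tool([
  {"travel": [0, 0, -1.5], "yaw": 0},
  {"travel": [0, 0, -1.5], "yaw": 0},
  {"travel": [0, 0, -1.3], "yaw": 0},
  {"travel": [0, 0, -1], "yaw": 0},
  {"travel": [0, 0, 0], "yaw": 0},
  {"travel": [0, 0, 0], "yaw": 0},
  {"travel": [0, 0, 0], "yaw": 0},
  {"travel": [0, 0, 0], "yaw": 0},
  {"travel": [0, 0, 0], "yaw": 0},
  {"travel": [0, 0, 0], "yaw": 0},
], grip_force=40)

```text
time_s: 55.28
tool_pos: [0.5982, -0.021, 0.0766]
eef_rot: [2.175, 2.266, 0.001]
ft_force: [-0.4, 0.8, -0.7]
grip_width: 0.448
```

Call:
servo_tool([
  {"travel": [0, 0, 0], "yaw": 0},
  {"travel": [0, 0, 0], "yaw": 0},
  {"travel": [0, 0, 0], "yaw": 0},
  {"travel": [0, 0, 0], "yaw": 0},
  {"travel": [0, 0, 0], "yaw": 0},
  {"travel": [0, 0, 0], "yaw": 0},
  {"travel": [0, 0, 0], "yaw": 0},
  {"travel": [0, 0, 0], "yaw": 0},
  {"travel": [0, 0, 0], "yaw": 0},
  {"travel": [0, 0, 0], "yaw": 0},
], claw=1)

```text
time_s: 56.12
tool_pos: [0.5979, -0.021, 0.0761]
eef_rot: [-2.175, -2.267, 0.0]
ft_force: [-1.4, -0.0, 1.3]
grip_width: 0.183
```

```bash
python3 - <<'E'
from e import *
st()
E
```

```text
t 56.1167 p [ 0.5979 -0.021   0.0761] clamp [ 0.0347 -0.1438] jaw 0.041 F [-1.4 -0.   1.3] M [-0.15  0.24  0.09] w 17.3 j1 j6 [-0.15 -0.19]
```

Gripped (17 mm). Now swing the lever down along the reversed arc.

Call:
servo_tool([
  {"travel": [-0.85, -0.04, 0.08], "yaw": 0},
  {"travel": [-0.94, -0.04, 0], "yaw": 0},
  {"travel": [-0.93, -0.04, -0.09], "yaw": 0},
  {"travel": [-0.92, -0.04, -0.18], "yaw": 0},
  {"travel": [-0.9, -0.04, -0.26], "yaw": 0},
  {"travel": [-0.87, -0.04, -0.34], "yaw": 0},
  {"travel": [-0.83, -0.04, -0.42], "yaw": 0},
  {"travel": [-0.79, -0.03, -0.5], "yaw": 0},
  {"travel": [-0.74, -0.03, -0.57], "yaw": 0},
  {"travel": [-0.68, -0.03, -0.64], "yaw": 0},
])

```text
time_s: 56.95
tool_pos: [0.5154, -0.0247, 0.0476]
eef_rot: [2.172, 2.263, 0.006]
ft_force: [5.7, 3.3, 4.4]
grip_width: 0.178
```

Call:
servo_tool([
  {"travel": [-0.62, -0.03, -0.7], "yaw": 0},
  {"travel": [-0.55, -0.02, -0.76], "yaw": 0},
  {"travel": [-0.48, -0.02, -0.8], "yaw": 0},
  {"travel": [-0.4, -0.02, -0.85], "yaw": 0},
  {"travel": [-0.32, -0.01, -0.88], "yaw": 0},
  {"travel": [-0.24, -0.01, -0.91], "yaw": 0},
  {"travel": [0, 0, -0.2], "yaw": 0},
  {"travel": [0, 0, 0], "yaw": 0},
  {"travel": [0, 0, 0], "yaw": 0},
  {"travel": [0, 0, 0], "yaw": 0},
])

```text
time_s: 57.78
tool_pos: [0.4875, -0.0259, -0.0039]
eef_rot: [2.175, 2.266, 0.0]
ft_force: [1.0, -0.7, -2.3]
grip_width: 0.182
```

```bash
python3 - <<'E'
from e import *
st();snap('scene','l2s',(300,220,440,320),5);print(drop('l2s'))
E
```

```text
t 57.7833 p [ 0.4875 -0.0259 -0.0039] clamp [-0.0758 -0.1435] jaw 0.041 F [ 1.  -0.7 -2.3] M [-0.22 -0.2   0.08] w 17.3 j1 j6 [-0.19 -0.23]
7.3561506
```

View pics/l2s.png

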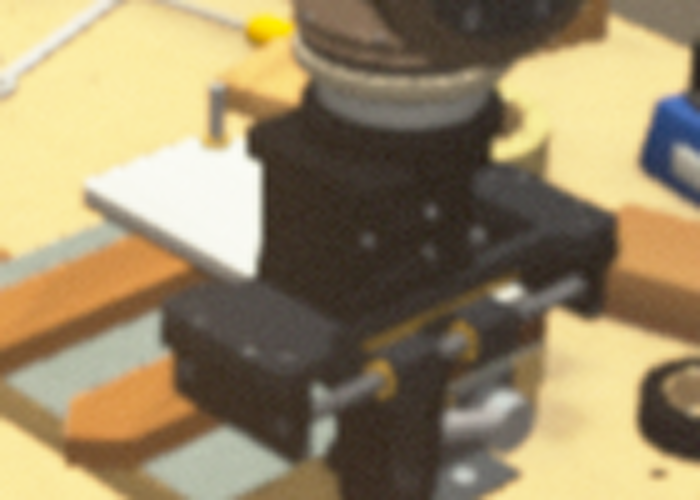

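Call:
servo_tool([
  {"travel": [0, 0, -0.1], "yaw": 0},
  {"travel": [0, 0, -0.1], "yaw": 0},
  {"travel": [0, 0, -0.1], "yaw": 0},
  {"travel": [0, 0, 0], "yaw": 0},
  {"travel": [0, 0, 0], "yaw": 0},
  {"travel": [0, 0, 0], "yaw": 0},
  {"travel": [0, 0, 0], "yaw": 0},
  {"travel": [0, 0, 0], "yaw": 0},
  {"travel": [0, 0, 0], "yaw": 0},
  {"travel": [0, 0, 0], "yaw": 0},
])

```text
time_s: 58.67
tool_pos: [0.4868, -0.0258, -0.007]
eef_rot: [-2.175, -2.266, 0.001]
ft_force: [-4.7, -3.2, 5.6]
grip_width: 0.179
```

```bash
python3 - <<'E'
from e import *
st()
E
```

```text
t 58.6667 p [ 0.4868 -0.0258 -0.007 ] clamp [-0.0765 -0.1435] jaw 0.041 F [-4.7 -3.2  5.6] M [-0.57  0.43  0.11] w 17.0 j1 j6 [-0.19 -0.23]
```

Call:
servo_tool([
  {"travel": [-0.02, 0, -0.1], "yaw": 0},
  {"travel": [-0.02, 0, -0.1], "yaw": 0},
  {"travel": [-0.02, 0, -0.1], "yaw": 0},
  {"travel": [0, 0, 0], "yaw": 0},
  {"travel": [0, 0, 0], "yaw": 0},
  {"travel": [0, 0, 0], "yaw": 0},
  {"travel": [0, 0, 0], "yaw": 0},
  {"travel": [0, 0, 0], "yaw": 0},
  {"travel": [0, 0, 0], "yaw": 0},
  {"travel": [0, 0, 0], "yaw": 0},
])

```text
time_s: 59.5
tool_pos: [0.4863, -0.0259, -0.0095]
eef_rot: [-2.175, -2.267, 0.0]
ft_force: [-5.5, -3.3, 14.3]
grip_width: 0.183
```

```bash
python3 - <<'E'
from e import *
st()
E
```

```text
t 59.5 p [ 0.4863 -0.0259 -0.0095] clamp [-0.0769 -0.1435] jaw 0.041 F [-5.5 -3.3 14.3] M [-0.56  0.91  0.14] w 17.4 j1 j6 [-0.19 -0.23]
```

Call:
servo_tool([
  {"travel": [0, 0, 0], "yaw": 0},
  {"travel": [0, 0, 0], "yaw": 0},
  {"travel": [0, 0, 0], "yaw": 0},
  {"travel": [0, 0, 1.5], "yaw": 0},
  {"travel": [0, 0, 2.5], "yaw": 0},
  {"travel": [0, 0, 3], "yaw": 0},
  {"travel": [0, 0, 3], "yaw": 0},
  {"travel": [0, 0, 3], "yaw": 0},
  {"travel": [0, 0, 3], "yaw": 0},
  {"travel": [0, 0, 2], "yaw": 0},
], claw=0.1)

```text
time_s: 60.33
tool_pos: [0.4872, -0.0257, 0.1725]
eef_rot: [2.174, 2.265, 0.002]
ft_force: [0.9, -0.3, -0.1]
grip_width: 0.45
```

Call:
servo_tool([
  {"travel": [-0.5, 3, 0], "yaw": 0},
  {"travel": [-0.5, 3, 0], "yaw": 0},
  {"travel": [-0.5, 3, 0], "yaw": 0},
  {"travel": [-0.5, 3, 0], "yaw": 0},
  {"travel": [-0.5, 3, 0], "yaw": 0},
  {"travel": [-0.5, 3, 0], "yaw": 0},
  {"travel": [0, 3, 0], "yaw": 0},
  {"travel": [0, 3, 0], "yaw": 0},
  {"travel": [0, 3, 0], "yaw": 0},
  {"travel": [0, 3, 0], "yaw": 0},
])

```text
time_s: 61.17
tool_pos: [0.4563, 0.2759, 0.1697]
eef_rot: [-2.175, -2.267, 0.0]
ft_force: [0.3, -0.2, 0.5]
grip_width: 0.448
```

Call:
servo_tool([
  {"travel": [0, 3, 0], "yaw": 0},
  {"travel": [0, 3, 0], "yaw": 0},
  {"travel": [0, 3, 0], "yaw": 0},
  {"travel": [0, 2, 0], "yaw": 0},
  {"travel": [0, 0, 0], "yaw": 0},
  {"travel": [0, 0, 0], "yaw": 0},
  {"travel": [0, 0, 0], "yaw": 0},
  {"travel": [0, 0, 0], "yaw": 0},
  {"travel": [0, 0, 0], "yaw": 0},
  {"travel": [0, 0, 0], "yaw": 0},
])

```text
time_s: 62.0
tool_pos: [0.457, 0.3835, 0.17]
eef_rot: [2.177, 2.265, 0.0]
ft_force: [0.0, 1.0, -0.0]
grip_width: 0.453
```

```bash
python3 - <<'E'
from e import *
st();snap('scene','f1s',(240,210,440,345),4);snap('top','f1',(300,180,490,330),4);print(drop('f1s'))
E
```

```text
t 62.0 p [0.457  0.3835 0.17  ] clamp [-0.0874  0.2668] jaw 0.04 F [ 0.  1. -0.] M [-0.08  0.1   0.04] w 43.0 j1 j6 [0.59 0.55]
7.7323356
```

View pics/f1s.png

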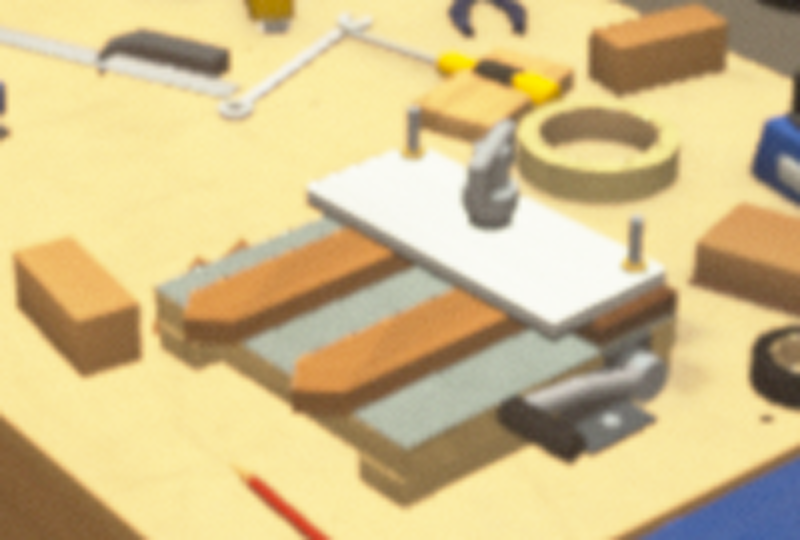

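View pics/f1.png

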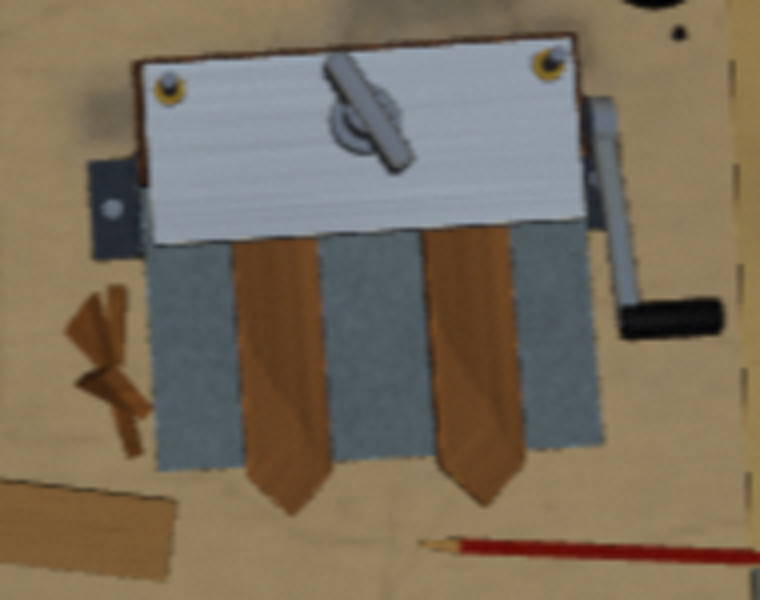

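```bash
python3 - <<'E'
from e import *
T=lambda u,v:(300+u/4,180+v/4);s=lambda u,v:(240+u/4,210+v/4)
for a in((97,293),(118,287),(152,410)):
  for b in((198,262),(240,243)):
    p=tri(T(*a),s(*b));print(a,b,p.round(4),(proj('top',p)-T(*a)).round(1))
im=cv2.imread('pics/f1_full.png')[245:300,310:345];a=cv2.resize(im,None,fx=10,fy=10,interpolation=cv2.INTER_CUBIC)
im=cv2.imread('pics/f1s_full.png')[255:305,270:320];b=cv2.resize(im,None,fx=8,fy=8,interpolation=cv2.INTER_CUBIC)
c=np.zeros((550,760,3),np.uint8);c[:550,:350]=a;c[:400,355:755]=b;cv2.imwrite('pics/ch.png',c)
print(cl(onz('top',*T(152,410),.02)))
E
```

```text
(97, 293) (198, 262) [0.4901 0.2564 0.0115] [-4.1  6.7]
(97, 293) (240, 243) [0.5001 0.2493 0.0225] [-0.8  1.2]
(118, 287) (198, 262) [0.4892 0.2479 0.0161] [-5.1  8.5]
(118, 287) (240, 243) [0.4992 0.2411 0.0268] [-1.8  2.9]
(152, 410) (198, 262) [0.4466 0.2208 0.0411] [ 0.4 -0.7]
(152, 410) (240, 243) [0.4562 0.2138 0.0524] [ 4. -6.]
[-0.10620581  0.10600711]
```

View pics/ch.png

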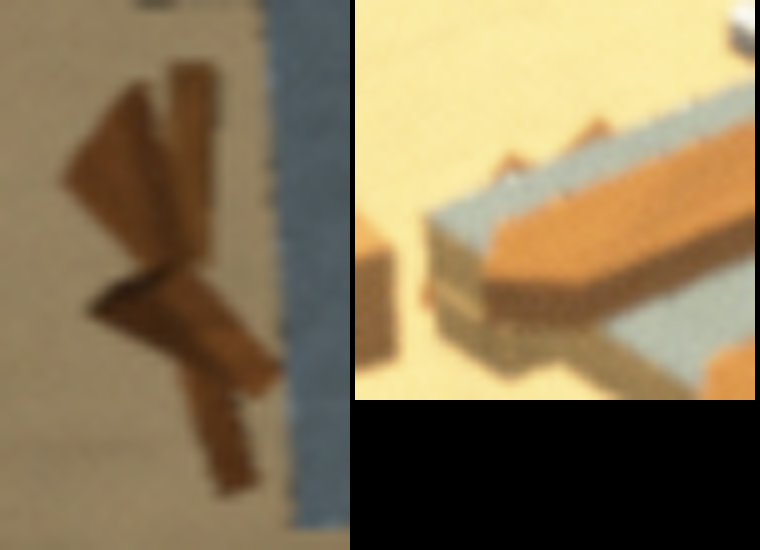

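```bash
python3 - <<'E'
from e import *
V=dict(V1=(319,276),V2=(328.5,271.5),V3=(338,282),V4=(335.5,284.5),A1=(324,253),A2=(316.5,263),A3=(328,271),B1=(327,251.5),B2=(331.5,251.5),B3=(330.5,271),C1=(331.8,294.5),C2=(335.5,293.3))
for n,a in V.items():
  for m,b in dict(P1=(290,274.6),P2=(300.6,269.9),P3=(279.4,292)).items():
    p=tri(a,b);r=np.linalg.norm(proj('top',p)-a)
    if r<1.6:print(n,m,p.round(4),round(r,2))
# bed left top edge occlusion line: which heights are visible at each vertex
for n,a in V.items():
  print(n,[ (z,proj('scene',onz('top',*a,z)).round(1).tolist()) for z in(0.,.02,.04)])
print('edge',[proj('scene',[*w(x,.105),.04]).round(1).tolist() for x in(-.135,-.1,-.06,-.03)])
E
```

```text
V2 P1 [0.4652 0.2408 0.0282] 0.96
V3 P1 [0.4477 0.2206 0.043 ] 0.91
A1 P2 [0.501  0.2493 0.0244] 1.04
A2 P1 [0.4821 0.2651 0.0116] 1.33
A3 P1 [0.4661 0.2419 0.0274] 1.04
C1 P3 [4.247e-01 2.335e-01 4.000e-04] 1.27
C2 P3 [0.4245 0.2277 0.0033] 0.22
V1 [(0.0, [284.5, 282.8]), (0.02, [284.2, 275.5]), (0.04, [283.9, 268.2])]
V2 [(0.0, [292.2, 284.9]), (0.02, [291.8, 277.5]), (0.04, [291.4, 270.1])]
V3 [(0.0, [289.2, 291.0]), (0.02, [288.9, 283.5]), (0.04, [288.5, 275.8])]
V4 [(0.0, [286.2, 290.8]), (0.02, [285.9, 283.3]), (0.04, [285.6, 275.7])]
A1 [(0.0, [302.9, 278.5]), (0.02, [302.4, 271.4]), (0.04, [301.9, 264.2])]
A2 [(0.0, [292.4, 278.6]), (0.02, [292.1, 271.5]), (0.04, [291.7, 264.2])]
A3 [(0.0, [292.3, 284.6]), (0.02, [291.9, 277.2]), (0.04, [291.5, 269.8])]
B1 [(0.0, [305.4, 279.1]), (0.02, [304.9, 272.0]), (0.04, [304.4, 264.7])]
B2 [(0.0, [307.6, 280.6]), (0.02, [307.1, 273.4]), (0.04, [306.5, 266.1])]
B3 [(0.0, [293.5, 285.4]), (0.02, [293.1, 278.1]), (0.04, [292.7, 270.6])]
C1 [(0.0, [277.2, 292.2]), (0.02, [277.0, 284.7]), (0.04, [276.8, 277.0])]
C2 [(0.0, [279.8, 293.2]), (0.02, [279.6, 285.6]), (0.04, [279.3, 277.9])]
edge [[278.0, 280.3], [290.7, 275.1], [304.7, 269.4], [314.9, 265.3]]
```

```bash
python3 - <<'E'
from station import *
print(hand_in())
E
```

```text
the job is handed in; nothing more can be done
None
```

I handed the job in at about 62 s of the 210 s allowed. `hand_in` gives no verdict, so whether it passed is unknown.

**What I did, in order:**
- Flipped the lever open.
- Swept all four cut-offs off the left side of the bed in one pass with the block, and laid the block back on the bench.
- Slid both pickets present under the bar until the force showed the stop (about 16 and 20 N).
- Turned the wing nut clockwise in two grips until the bar met the pickets. I then backed it off 0.4 rad to reduce the tension; the bar did not move.
- Pushed the lever down until the force rose, released it and moved the arm clear.

**Last checks in the pictures:**
- **Pickets:** points to the front. After placing, the tips measured 160 mm in front of the stop, so the square ends are within about 1 mm of it. They looked unmoved after clamping.
- **Spring tension:** about 3.7 mm compression, worked out from nut angle and bar travel, not measured directly. The bar came down another 0.4 mm when the lever closed.
- **Lever:** down in front, slightly lower than at the start.
- **Block, pencil and tape:** the block was at rest on the bench; something other than the arm had shifted it a few centimetres. Pencil and tape were where they started.

**What disagreed or is less certain:**
- **Tool height:** the real fingertips sat about 30 mm above the reported position. My first lever grasp closed on nothing; I corrected for the offset after that.
- **Nut start:** bar contact came after about 7.3 mm of travel instead of 9, so the nut was probably not at 0 at the start.
- **Cut-offs:** they lie in a heap against the bed's left side, and one leans on the bed edge. I estimate its centre at 20–22 mm, under the 30 mm limit, but only from the camera views.

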